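Put the standards back in the bench cooler and shut its door on the catch

ROBOT

A 6-joint arm with a two-finger parallel gripper is mounted at the origin on a cart in front of the work surface, level with it; the furniture and walls round the work are solid. World frame = base frame: x ahead of the robot, y to its left, z up, the work surface at z = 0. Lengths are in m, angles in rad, forces in N, time in s.
With the tool pointing down it reaches from about 0.275 to 0.825 m from the base axis. Payload 5.2 kg.
Tool frame: the origin (TCP) lies midway between the tips of the shut fingers; the grasp point (between the pads) lies 19 mm behind it; z points along the fingers, y is the line along which they close (so a half turn about z gives the same grasp; the last joint's range is limited). The gripper opens to 93 mm and grips with 3 to 60 N. Pads are 15 mm wide; open, the fingers measure 128 mm over their backs; the gripper's body (75 mm by 188 mm) begins 65 mm behind the grasp point.
Start: joints at [-1.389, 0.259, 1.535, -0, 1.348, -0.203], TCP at [0.206, -0.51, 0.219] pointing down, gripper open.
Joint ranges: [-3.14, 3.14], [-0.91, 2.08], [0.19, 2.58], [-1.22, 4.36], [0.22, 2.71], [-3.12, 3.12]. Speed limits (rad/s): [2.57, 2.57, 3.14, 3.14, 3.14, 3.14].

INTERFACE

Orientations are given as a rotation vector (axis times angle).
In Python, from station import bot, eyes gives the robot as it stands. The module is installed in compiled form; this text tells all that it offers.
- The arm moves only by the tool apply_moves, never from a script. Its argument "series" is a list of rows, each an object of numbers: "wx", "wy", "wz": the turn, a rotation vector about the tool's x, y, z in degrees; "tx", "ty", "tz": the shift along the tool's x, y, z in m; "gripper": the finger opening in m, from 0 to 0.093. In form: [{"wx": .., "wy": .., "wz": .., "tx": .., "ty": .., "tz": .., "gripper": ..}, ...]. A call has 1 to 10 rows; each row is the pose to reach, as a shift and turn from the pose commanded when the call began, along the tool's axes at that moment; what a row does not reach only later rows make up. A row lasts 1/10 s, in which the tool goes at most 50 mm and 8.59 degrees, less where a joint would pass 70% of its speed; a pose out of reach is approached as far as the arm can. A call with a gripper value outside its range is refused whole. The fingers move at their own pace and stop on an object; the grip force is fixed at half the most. Time passes only in rows, so rows that repeat a pose let the fingers close. It gives the time, the measured TCP pose, the force, the opening and the grip force at its end, in the units of the state.
- bot.get_obs(): the state, without advancing time (a new reading comes with each control period).
- eyes.read_camera(name): name is "scene" or "top"; returns (picture, depth): 400x640x3 uint8, red, green, blue; 400x640 float32, m along the optical axis (not along the pixel's ray), 0 where there is no reading.
- eyes.camera_info(name): a dict with "fx", "fy", "cx", "cy" (pixels), "dist" ([k1, k2, p1, p2, k3] as OpenCV has them; the pictures are not rectified), "R" (3x3) and "t" (3): a world point X has camera coordinates R X + t. Camera axes: x right, y down, z forward; pixel columns grow to the right and rows downward; lengths in m; the calibration is good to about 2 mm. A picture is of the moment at which its call begins. camera_info takes no time and is no camera call.
- bot.finish_job(): hands the job in; it is judged then, once.
The state is a dict: "t": time; "q": joint angles; "qd": joint speeds; "joint_efforts": joint torques, N m; "tool_pos": TCP position; "orientation": TCP orientation; "wrist_force": force on the tool from outside, world axes, zero at the start; "moment": the same for the moment, N m; "width": finger opening in m; "grasp_force": force on a finger pad.
Only numpy, scipy, OpenCV 4.12 (cv2) and the standard library are available. Lean on these libraries where they do the work, as an engineer would, in place of code of your own. Each camera call takes 0.05 s, during which the arm holds its last target. There are 200 camera calls.

TASK

Put the two brown bottles upright into the bays of the cooler's pulled-out carrier that fit them, the large one in the wide bay and the small one in the middle bay. Then push the carrier fully home and push the door shut until it snaps past its roller catch and stays shut. Leave everything else on the bench where it stands, and knock nothing over.

Things in the scene. Friction and masses are not known exactly. Their poses are not given: they have to be found in the camera images.
- cooler: white bench cooler: a fixed case 150 deep (x) x 245 wide (y) x 160 high (z), open to the front (its own -x), turned up to 0.2 rad about z. Origin on the bench under the middle of the opening, 75 mm behind the front plane; the case spans y -117 (right, hinge side) to +128 mm (left, catch side). Opening 206 wide, from 10 to 150 mm above the bench. Its roof is bare
- carrier (a joint): how far the aluminium bottle carrier is pulled out along the cooler's -x, in m: 0 = fully home (its front 3 mm behind the case's front plane), about 0.1 at the start, 0.12 at most; slides with about 1.5 N friction and some damping, no catch. Open tray 198 wide, 88 deep; bays from the hinge side (-y): wide, middle, narrow (already full of small vials, up to 56 mm above the bench)
- bay_large (a point): middle of the floor of the carrier's wide bay, 76 x 76 mm clear, floor 15 mm above the bench, walls 28 mm high; moves with the carrier; axes as the cooler's
- bay_small (a point): middle of the floor of the carrier's middle bay, 64 mm (y) x 76 mm (x) clear, floor 15 mm above the bench; moves with the carrier; 74 mm from the middle of the wide bay, 4 mm wall between; axes as the cooler's
- pull (a point): middle of the front face of the carrier's upright pull plate, 120 mm above the bench. The plate is 60 mm wide (y), 4 thick, and reaches from the carrier's 69 mm high front up to 140 mm above the bench; push it along the cooler's +x to send the carrier home; moves with the carrier
- door (a joint): angle of the cooler's door, rad: 0 = shut flat on the case, 1.62 to 1.95 at the start, 2.2 at most. Vertical hinge at the right-hand (-y) front edge of the case; opening turns it counter-clockwise seen from above. Panel 242 wide, 19 thick, from 8 to 158 mm above the bench. It stays where it is left (hinge friction 0.05 N m) and cannot shut while the carrier stands out
- door_hinge (a point): point on the hinge line, in the plane of the case's front, 83 mm above the bench. Turns with the door: x is the door's thickness (outer face at x = -20 mm, inner face at -1 mm), y runs along the panel from the hinge to the free edge; with the door shut its axes are the cooler's
- door_edge (a point): free edge of the door's outer face, 243 mm from the hinge line, 83 mm above the bench. Just inside it a black vertical grip strip 14 mm wide stands out 11 mm from 25 to 115 mm above the bench; the outer face above and beside that is flat
- amber_large: large brown glass bottle with a black screw cap, to be put in the wide bay: round, 66 mm in diameter up to the shoulder at 114 mm, cap 41 mm in diameter from there to 126 mm. About 0.15 to 0.31 kg, stands upright; origin: middle of its underside, z up. Held by the cap it can swing if gripped lightly or moved abruptly
- amber_small: small brown glass bottle with a black screw cap, to be put in the middle bay: round, 52 mm in diameter to the eye (allow 56) up to the shoulder at 97 mm, cap 35 mm in diameter from there to 107 mm. About 0.11 to 0.22 kg, stands upright; origin: middle of its underside, z up. Held by the cap it can swing if gripped lightly or moved abruptly
- clear_bottle: bystander: clear reagent bottle with a teal cap, 58 mm in diameter, 112 mm high; origin: middle of its underside
- glass_jar: bystander: open clear glass jar, 89 mm in diameter, 127 mm high; origin: middle of its underside
- hygrometer: bystander: round dial thermo-hygrometer on a foot, 132 mm wide (y), 48 deep, 136 high; origin: middle of its underside
- tape_roll: bystander: roll of beige tape lying flat, 98 mm across, 25 high; origin: middle of its underside
- open_wrench: bystander: open-ended wrench lying flat, 29 x 166 (y) x 6 mm; origin: middle of its underside
- cutter: bystander: teal tube cutter, 27 x 83 (y) x 18 mm; origin: middle of its underside
- tin: bystander: round pale tin, 56 mm across, 22 high; origin: middle of its underside
- tweezers: bystander: steel tweezers lying flat, 18 x 122 (y) x 9 mm; origin: middle of its underside
- catch (a point): spring roller of the catch in the case's left jamb, 120 mm above the bench, 12 mm behind the front plane. A strike near the door's free edge meets it at about 0.05 rad; the resistance peaks there (about 5 N at the free edge, 8 N at two thirds of the door's width) and is gone below 0.02 rad: the door then snaps in and is held at 0 (within 0.004 rad). Short of that it stands ajar at about 0.04
Mind the look-alikes: they are no part of the job. What is shaped like the amber_large but pink is not meant. What is shaped like the amber_small but green is not meant.

How it is judged:
By the outcome, as a careful person would: the job done as asked, in the order asked, and still so for the second after the job is handed in, with the robot touching nothing.
It also fails if it takes over 72 s, if anything falls off the work surface, if the arm or the gripper's body presses on something with over 40 N, if the wrist force passes 120 N, or if a joint passes its speed limit or range.

## Working session

There is one attempt and no reset: what is moved stays moved. The work goes in short steps, Python scripts to look and compute and a tool call to move; the robot and the scene stay as the last step left them, time stands still between calls to the robot, and variables do not carry over. Pictures are saved under pics/ and viewed, at most 10 in all, crops included, and the job is handed in when it is done.

Besides the shell and the picture viewer there is one more tool, called after "Request:" in YAML: its name, and indented under it one key for each argument. apply_moves: Moves the arm, as the interface text tells. Its arguments: {"type":"object","properties":{"series":{"type":"array","items":{"type":"object","properties":{"wx":{"type":"number"},"wy":{"type":"number"},"wz":{"type":"number"},"tx":{"type":"number"},"ty":{"type":"number"},"tz":{"type":"number"},"gripper":{"type":"number"}}}}},"required":["series"]}

```bash
mkdir -p pics; cat > h.py <<'E'
import numpy as np, cv2
from station import bot, eyes
def cam(n):
    i=eyes.camera_info(n); K=np.array([[i['fx'],0,i['cx']],[0,i['fy'],i['cy']],[0,0,1]]); return K,np.array(i['dist']),np.array(i['R']),np.array(i['t'])
def ray(n,uv):
    K,d,R,t=cam(n); p=cv2.undistortPoints(np.array(uv,float).reshape(-1,1,2),K,d)[:,0]
    D=np.c_[p,np.ones(len(p))]@R; return -R.T@t,D
def onz(n,uv,z):
    c,D=ray(n,uv); return c+D*((z-c[2])/D[:,2])[:,None]
def depthpts(n,dep):
    h,w=dep.shape; u,v=np.meshgrid(np.arange(w),np.arange(h)); c,D=ray(n,np.c_[u.ravel(),v.ravel()])
    return (c+D*dep.reshape(-1,1)).reshape(h,w,3)
def proj(n,X):
    K,d,R,t=cam(n); return cv2.projectPoints(np.array(X,float).reshape(-1,3),cv2.Rodrigues(R)[0],t,K,d)[0][:,0]
E
python3 - <<'E'
from h import *
for n in('scene','top'):
    p,d=eyes.read_camera(n); cv2.imwrite(f'pics/{n}0.png',p[...,::-1]); np.savez(f'{n}0.npz',p=p,d=d)
    K,_,R,t=cam(n); print(n,-R.T@t,K[0,0],R[2])
o=bot.get_obs();print(o)
E
```

```text
scene [-0.6824491  -0.63342264  1.06122939] 455.8147115361671 [ 0.70893179  0.40756522 -0.57559213]
top [-0.20292895  0.27407079  1.67370877] 438.6459749606723 [ 0.41046978 -0.11798604 -0.90420897]
{'t': 0.1, 'q': array([-1.38877094e+00,  2.59278208e-01,  1.53595290e+00, -1.86060058e-05,
        1.34802472e+00, -2.02786020e-01]), 'qd': array([-0.00155171, -0.00349779, -0.00235611, -0.00104166,  0.00021624,
       -0.00026971]), 'joint_efforts': array([ 3.46659297e-03, -4.38204968e+01, -2.84644318e+01,  7.21629336e-02,
        3.62158427e-02, -5.61803643e-05]), 'tool_pos': array([ 0.2063928 , -0.50927359,  0.21790483]), 'orientation': array([-3.08198720e+00, -6.00426037e-01,  1.37829818e-06]), 'wrist_force': array([-0.2198413 , -0.04838156, -0.15096205]), 'moment': array([ 0.05309044,  0.03548652, -0.01214853]), 'grasp_force': 0.0, 'width': 0.09327654679210581}
```

View pics/scene0.png

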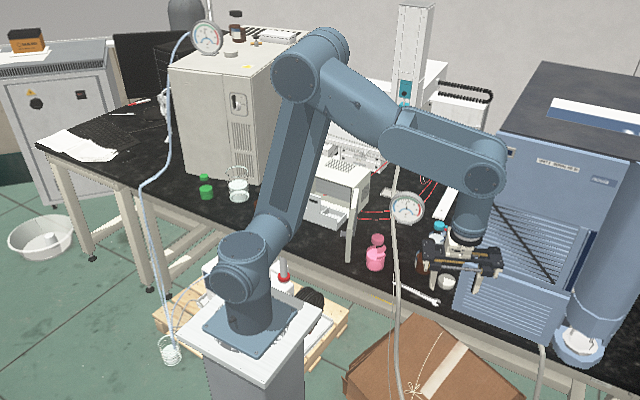

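View pics/top0.png

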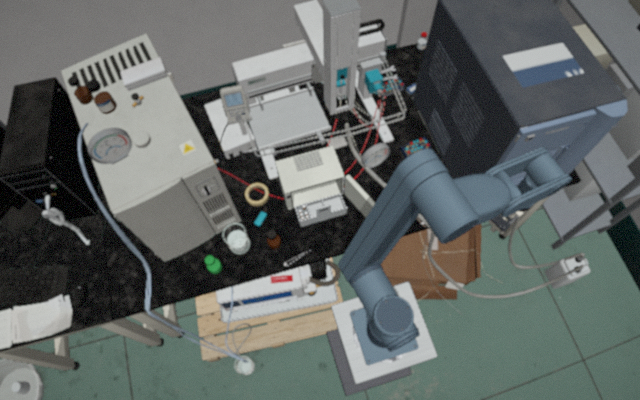

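The scene view shows the cooler near (335,190), the pink look-alike at (375,250), and a brown bottle partly behind the gripper at (422,262). The top view shows the cooler at (312,175), the door edge-on at (358,195), a brown bottle at (273,240) and the green look-alike at (213,264). I'll zoom in on both.

```bash
python3 - <<'E'
import cv2
a=cv2.imread('pics/top0.png')[130:290,190:430]; cv2.imwrite('pics/c1.png',cv2.resize(a,None,fx=3.3,fy=3.3,interpolation=cv2.INTER_CUBIC))
a=cv2.imread('pics/scene0.png')[140:320,230:470]; cv2.imwrite('pics/c2.png',cv2.resize(a,None,fx=3.3,fy=3.3,interpolation=cv2.INTER_CUBIC))
E
```

```text
(no output)
```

View pics/c1.png

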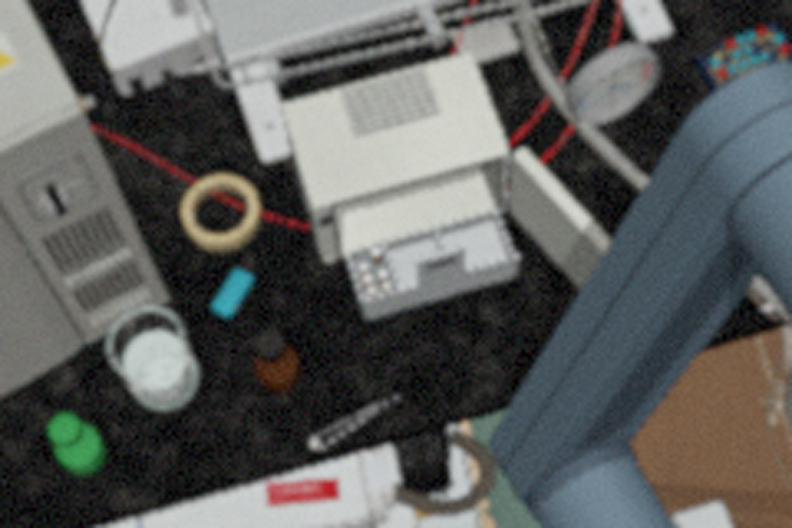

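View pics/c2.png

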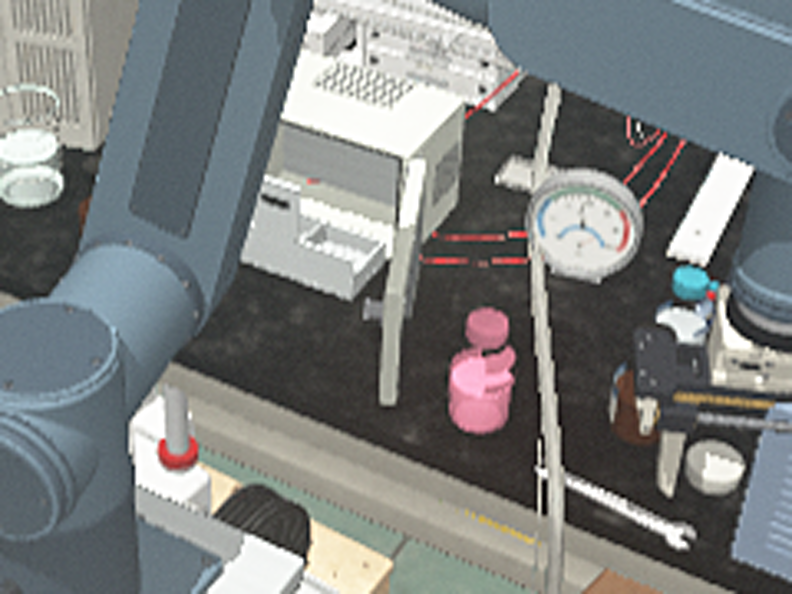

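The top crop shows the brown bottle at about (273,240) and the carrier with its pull plate facing the robot. The scene crop shows the second brown bottle just left of the gripper at about (421,262), the door edge-on, and the pink bottle (375,257). Next I'll measure these with the depth images.

```bash
python3 - <<'E'
from h import *
for n in('top','scene'):
    f=np.load(n+'0.npz'); p,d=f['p'],f['d']; P=depthpts(n,d); hsv=cv2.cvtColor(p,cv2.COLOR_RGB2HSV)
    print(n)
    reg=(P[...,0]>.2)&(P[...,0]<.9)&(P[...,1]>-.7)&(P[...,1]<.6)&(d>0)
    def comps(m,nm,amin=15):
        k,l,s,c=cv2.connectedComponentsWithStats(m.astype(np.uint8))
        for i in range(1,k):
            if s[i,4]>=amin:
                Q=P[l==i]; print(nm,'px',c[i].round(),'n',s[i,4],'lo',np.percentile(Q,2,0).round(3),'med',np.median(Q,0).round(3),'hi',np.percentile(Q,98,0).round(3))
    H,S,V=[hsv[...,i].astype(int) for i in range(3)]
    comps(reg&(H<15)&(S>90)&(V>25)&(V<140)&(P[...,2]>.005),'brown')
    comps(reg&((H>160))&(S>60)&(V>120),'pink',40)
    comps(reg&(H>50)&(H<75)&(S>120),'green',30)
    comps(reg&(H>85)&(H<100)&(S>120),'teal',15)
    m=reg&(abs(P[...,2]-.16)<.008)&(S<50)&(V>150)
    k,l,s,c=cv2.connectedComponentsWithStats(m.astype(np.uint8))
    for i in range(1,k):
        if s[i,4]>150:
            Q=P[l==i]; print('roof',s[i,4],c[i].round(),Q.mean(0).round(3),cv2.minAreaRect(Q[:,:2].astype(np.float32)))
    b=reg&(abs(P[...,2])<.02)&(V<60); print('bench z',np.median(P[b],0))
E
```

```text
top
brown px [274. 242.] n 135 lo [0.429 0.277 0.007] med [0.443 0.3   0.042] hi [0.466 0.325 0.096]
pink px [281. 279.] n 115 lo [ 0.414  0.27  -0.435] med [ 0.433  0.324 -0.424] hi [ 0.454  0.368 -0.412]
green px [213. 264.] n 269 lo [ 0.396  0.526 -0.008] med [0.419 0.55  0.043] hi [0.485 0.59  0.109]
teal px [341.  76.] n 104 lo [ 0.824 -0.115  0.395] med [ 0.835 -0.095  0.453] hi [ 0.856 -0.082  0.485]
teal px [415. 140.] n 17 lo [ 0.719 -0.449 -0.009] med [ 0.749 -0.432 -0.001] hi [ 0.762 -0.414  0.041]
teal px [260. 219.] n 151 lo [ 0.546  0.299 -0.008] med [0.576 0.332 0.012] hi [0.609 0.363 0.023]
roof 1930 [309. 169.] [0.658 0.089 0.159] ((0.6605751514434814, 0.08788534998893738), (0.15422306954860687, 0.2455667108297348), 0.3836422264575958)
bench z [ 0.53090943  0.23158624 -0.001658  ]
scene
brown px [255. 204.] n 15 lo [0.429 0.307 0.032] med [0.444 0.317 0.044] hi [0.454 0.325 0.048]
brown px [421. 265.] n 124 lo [ 0.443 -0.387  0.008] med [ 0.45  -0.356  0.036] hi [ 0.486 -0.338  0.057]
pink px [376. 253.] n 571 lo [ 0.375 -0.245 -0.001] med [ 0.394 -0.219  0.052] hi [ 0.537 -0.161  0.127]
green px [205. 190.] n 94 lo [0.396 0.532 0.013] med [0.415 0.551 0.043] hi [0.445 0.578 0.048]
teal px [405.  88.] n 148 lo [ 0.824 -0.114  0.434] med [ 0.833 -0.096  0.468] hi [ 0.84  -0.075  0.498]
teal px [439. 225.] n 97 lo [ 0.582 -0.377 -0.002] med [ 0.598 -0.359  0.108] hi [ 0.774 -0.324  0.114]
roof 1224 [343. 178.] [0.625 0.034 0.158] ((0.551750659942627, 0.027372553944587708), (0.44872933626174927, 0.21413551270961761), 16.467342376708984)
bench z [ 0.40870703 -0.23951385 -0.00183301]
```

```bash
cat >> h.py <<'E'
from scipy.optimize import least_squares
def circ(Q,r,g):  # fixed-radius circle fit to visible side
    s=least_squares(lambda c:np.hypot(Q[:,0]-c[0],Q[:,1]-c[1])-r,g,loss='soft_l1',f_scale=.002); return s.x,np.sqrt(2*s.cost/len(Q))
E
python3 - <<'E'
from h import *
C={}
for n in('top','scene'):
    f=np.load(n+'0.npz'); p,d=f['p'],f['d']; P=depthpts(n,d); P[d==0]=np.nan; hsv=cv2.cvtColor(p,cv2.COLOR_RGB2HSV); C[n]=P
    H,S,V=[hsv[...,i].astype(int) for i in range(3)]
    br=(H<15)&(S>90)&(V<140)&(P[...,2]>.015)&(P[...,2]<.09)&(P[...,0]<.6)&(P[...,0]>.3)
    for nm,y0,y1,r,g in(('small',.2,.4,.026,(.46,.3)),('large',-.45,-.3,.033,(.48,-.365))):
        Q=P[br&(P[...,1]>y0)&(P[...,1]<y1)]
        if len(Q)>20: print(n,nm,len(Q),circ(Q,r,g))
    # caps/tops: tallest stuff near
    for nm,(x,y),R in(('small',(.455,.3),.06),('large',(.475,-.365),.06),('jar',(.46,.42),.07),('pink',(.41,-.22),.07),('clear',(.61,-.36),.05)):
        m=(np.hypot(P[...,0]-x,P[...,1]-y)<R)&(P[...,2]>.06)&(P[...,2]<.15)
        Q=P[m]
        if len(Q): print(n,nm,len(Q),'zmax',np.percentile(Q[:,2],97).round(3),'lo',np.percentile(Q,3,0).round(3),'hi',np.percentile(Q,97,0).round(3))
Q=C['top'].reshape(-1,3); Q=Q[~np.isnan(Q[:,0])]
r=Q[(abs(Q[:,2]-.159)<.004)&(Q[:,0]>.55)&(Q[:,0]<.78)&(Q[:,1]>-.05)&(Q[:,1]<.25)]
print('roof',cv2.minAreaRect(r[:,:2].astype(np.float32)))
# front edge of roof per y bin
for ax,b in((1,np.arange(-.02,.2,.03)),):
    print('front',[(y.round(3),r[abs(r[:,1]-y)<.006][:,0].min().round(4)) for y in b])
A=np.vstack([C['top'].reshape(-1,3),C['scene'].reshape(-1,3)])
for z0,z1 in((.03,.06),(.08,.13),(.13,.145)):
    f=A[(A[:,2]>z0)&(A[:,2]<z1)&(A[:,0]>.44)&(A[:,0]<.56)&(A[:,1]>-.03)&(A[:,1]<.22)]
    if len(f):
      print(z0,len(f),'lo',np.percentile(f,3,0).round(3),'hi',np.percentile(f,97,0).round(3)); 
      g=f[f[:,0]<np.percentile(f[:,0],3)+.012]; print('  fit x=a*y+b',np.polyfit(g[:,1],g[:,0],1),g.mean(0).round(3),g[:,1].min(),g[:,1].max())
dr=A[(A[:,2]>.14)&(A[:,2]<.164)&(A[:,0]>.3)&(A[:,0]<.575)&(A[:,1]>-.15)&(A[:,1]<-.02)]
print('door',len(dr),cv2.minAreaRect(dr[:,:2].astype(np.float32)),np.polyfit(dr[:,0],dr[:,1],1),dr.min(0),dr.max(0))
E
```

```text
top small 120 (array([0.46097419, 0.30112168]), np.float64(0.004144403862482261))
top small 73 zmax 0.112 lo [0.438 0.286 0.092] hi [0.47  0.317 0.112]
top jar 285 zmax 0.128 lo [0.452 0.399 0.061] hi [0.526 0.476 0.128]
scene large 100 (array([ 0.47836413, -0.37175494]), np.float64(0.002812727084524915))
scene small 36 zmax 0.108 lo [0.436 0.294 0.089] hi [0.465 0.317 0.108]
scene large 29 zmax 0.128 lo [ 0.452 -0.381  0.06 ] hi [ 0.496 -0.339  0.128]
scene jar 195 zmax 0.126 lo [0.451 0.4   0.061] hi [0.524 0.478 0.126]
scene pink 209 zmax 0.127 lo [ 0.381 -0.246  0.063] hi [ 0.423 -0.197  0.127]
scene clear 116 zmax 0.113 lo [ 0.582 -0.385  0.075] hi [ 0.614 -0.345  0.113]
roof ((0.6488652229309082, 0.08018597960472107), (0.2611958980560303, 0.17766086757183075), 89.56070709228516)
front [(np.float64(-0.02), np.float64(0.5879)), (np.float64(0.01), np.float64(0.586)), (np.float64(0.04), np.float64(0.5851)), (np.float64(0.07), np.float64(0.5828)), (np.float64(0.1), np.float64(0.5827)), (np.float64(0.13), np.float64(0.5863)), (np.float64(0.16), np.float64(0.5838)), (np.float64(0.19), np.float64(0.5824))]
0.03 521 lo [ 0.488 -0.016  0.031] hi [0.555 0.176 0.059]
  fit x=a*y+b [-0.00933123  0.49336659] [0.493 0.062 0.045] -0.018491756055392883 0.17950769405832517
0.08 225 lo [0.488 0.053 0.081] hi [0.497 0.109 0.128]
  fit x=a*y+b [-0.00520618  0.49307794] [0.493 0.079 0.104] 0.051147011101319584 0.11197565878851856
0.13 56 lo [0.488 0.053 0.131] hi [0.498 0.103 0.142]
  fit x=a*y+b [0.01666831 0.49150034] [0.493 0.077 0.136] 0.051266660383793905 0.10813732322326575
door 454 ((0.46880680322647095, -0.09150436520576477), (0.2311944216489792, 0.022148896008729935), 21.190444946289062) [ 0.38518991 -0.27047   ] [ 0.35973959 -0.13752657  0.14074692] [ 0.57408306 -0.04146392  0.16379272]
```

Request:
apply_moves:
  series:
    - {"tz": -0.02,"wz": 4}
    - {"tz": -0.04,"wz": 8}
    - {"tz": -0.07,"wz": 14}
    - {"tz": -0.1,"wz": 18}
    - {"tz": -0.12,"wz": 22}
    - {"tz": -0.12,"wz": 22}

```text
schema error: expected keys wx, wy, wz, tx, ty, tz, gripper
```

Request:
apply_moves:
  series:
    - {"wx": 0,"wy": 0,"wz": 2,"tx": 0.01,"ty": -0.01,"tz": -0.03,"gripper": 0.093}
    - {"wx": 0,"wy": 0,"wz": 5,"tx": 0.035,"ty": -0.04,"tz": -0.06,"gripper": 0.093}
    - {"wx": 0,"wy": 0,"wz": 9,"tx": 0.065,"ty": -0.075,"tz": -0.08,"gripper": 0.093}
    - {"wx": 0,"wy": 0,"wz": 13,"tx": 0.1,"ty": -0.11,"tz": -0.09,"gripper": 0.093}
    - {"wx": 0,"wy": 0,"wz": 17,"tx": 0.133,"ty": -0.145,"tz": -0.1,"gripper": 0.093}
    - {"wx": 0,"wy": 0,"wz": 20,"tx": 0.166,"ty": -0.18,"tz": -0.1,"gripper": 0.093}
    - {"wx": 0,"wy": 0,"wz": 22,"tx": 0.2,"ty": -0.215,"tz": -0.1,"gripper": 0.093}
    - {"wx": 0,"wy": 0,"wz": 22,"tx": 0.233,"ty": -0.25,"tz": -0.1,"gripper": 0.093}
    - {"wx": 0,"wy": 0,"wz": 22,"tx": 0.266,"ty": -0.285,"tz": -0.1,"gripper": 0.093}
    - {"wx": 0,"wy": 0,"wz": 22,"tx": 0.296,"ty": -0.322,"tz": -0.1,"gripper": 0.093}

```text
t: 1.1
tool_pos: [0.3602, -0.0983, 0.3185]
orientation: [-3.142, -0.001, -0.0]
wrist_force: [0.9, -0.2, -0.7]
width: 0.0929
grasp_force: 0.0
```

```bash
python3 - <<'E'
from h import *
C={}
for n in('top','scene'):
    p,d=eyes.read_camera(n); cv2.imwrite(f'pics/{n}1.png',p[...,::-1]); np.savez(f'{n}1.npz',p=p,d=d)
    P=depthpts(n,d); P[d==0]=np.nan; hsv=cv2.cvtColor(p,cv2.COLOR_RGB2HSV)
    H,S,V=[hsv[...,i].astype(int) for i in range(3)]
    for nm,(x,y),r,zc,zs in(('small',(.461,.301),.027,.107,.095),('large',(.478,-.372),.033,.126,.112)):
        near=np.hypot(P[...,0]-x,P[...,1]-y)<.06
        m=near&(H<15)&(S>90)&(V<140)&(P[...,2]>.015)&(P[...,2]<zs-.01)
        Q=P[m]; 
        if len(Q)>15: print(n,nm,len(Q),[ (rr,circ(Q,rr,(x,y))) for rr in(r-.001,r+.001)])
        c=near&(abs(P[...,2]-zc)<.005)
        if c.sum()>5:
            k,l,s,ce=cv2.connectedComponentsWithStats(c.astype(np.uint8)); i=1+s[1:,4].argmax(); print('  cap',s[i],onz(n,[ce[i]],zc)[0].round(4))
o=bot.get_obs();print(o['t'],o['tool_pos'],o['orientation'],o['wrist_force'])
E
```

```text
top small 118 [(0.026, (array([0.46075506, 0.30121492]), np.float64(0.0042725207018674575))), (0.028, (array([0.46413909, 0.30121233]), np.float64(0.004440748555803883)))]
  cap [267 230   9   9  58] [0.4541 0.3014 0.107 ]
top large 118 [(0.032, (array([ 0.48004515, -0.38596178]), np.float64(0.005372007676476385))), (0.034, (array([ 0.48121503, -0.38901237]), np.float64(0.005448096832167923)))]
  cap [426 178  10   9  50] [ 0.4744 -0.3643  0.126 ]
scene small 95 [(0.026, (array([0.45663746, 0.30132594]), np.float64(0.004869878998721015))), (0.028, (array([0.45909139, 0.28766899]), np.float64(0.005219089230644874)))]
  cap [255 188   8   6  35] [0.4502 0.3001 0.107 ]
scene large 279 [(0.032, (array([ 0.47931487, -0.36276379]), np.float64(0.005061491733979014))), (0.034, (array([ 0.48183416, -0.36225052]), np.float64(0.005385834120479596)))]
  cap [422 238  13   9  84] [ 0.4711 -0.3648  0.126 ]
1.2 [ 0.36059085 -0.09457249  0.31868439] [-3.13933508e+00 -1.54206435e-02 -1.28554582e-03] [0.51606351 0.24667809 0.16854807]
```

View pics/scene1.png

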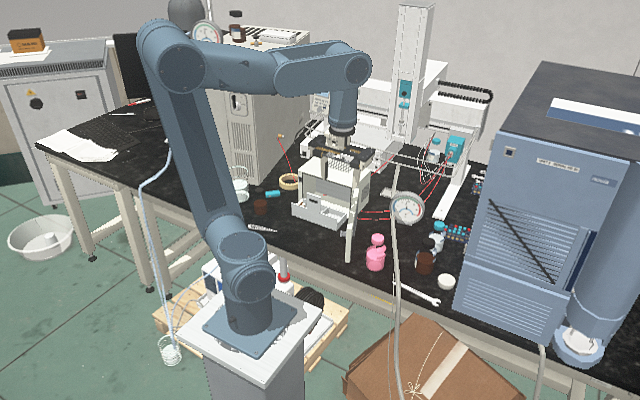

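The scene view now shows both bottles clear of the arm: small at (260,207), large at (424,262) with the tin at (445,282) beside it. I'll fetch the small one first.

Request:
apply_moves:
  series:
    - {"wx": 0,"wy": 0,"wz": 0,"tx": 0.01,"ty": -0.03,"tz": 0,"gripper": 0.093}
    - {"wx": 0,"wy": 0,"wz": 0,"tx": 0.02,"ty": -0.075,"tz": 0,"gripper": 0.093}
    - {"wx": 0,"wy": 0,"wz": 0,"tx": 0.03,"ty": -0.12,"tz": 0,"gripper": 0.093}
    - {"wx": 0,"wy": 0,"wz": 0,"tx": 0.04,"ty": -0.165,"tz": 0,"gripper": 0.093}
    - {"wx": 0,"wy": 0,"wz": 0,"tx": 0.05,"ty": -0.21,"tz": 0.01,"gripper": 0.093}
    - {"wx": 0,"wy": 0,"wz": 0,"tx": 0.06,"ty": -0.255,"tz": 0.02,"gripper": 0.093}
    - {"wx": 0,"wy": 0,"wz": 0,"tx": 0.07,"ty": -0.3,"tz": 0.04,"gripper": 0.093}
    - {"wx": 0,"wy": 0,"wz": 0,"tx": 0.08,"ty": -0.345,"tz": 0.06,"gripper": 0.093}
    - {"wx": 0,"wy": 0,"wz": 0,"tx": 0.09,"ty": -0.38,"tz": 0.08,"gripper": 0.093}
    - {"wx": 0,"wy": 0,"wz": 0,"tx": 0.097,"ty": -0.399,"tz": 0.1,"gripper": 0.093}

```text
t: 2.2
tool_pos: [0.4571, 0.3008, 0.2171]
orientation: [-3.142, -0.004, 0.001]
wrist_force: [1.2, -0.1, -0.7]
width: 0.0929
grasp_force: 0.0
```

Request:
apply_moves:
  series:
    - {"wx": 0,"wy": 0,"wz": 0,"tx": 0,"ty": 0,"tz": 0.005,"gripper": 0.093}
    - {"wx": 0,"wy": 0,"wz": 0,"tx": 0,"ty": 0,"tz": 0.02,"gripper": 0.093}
    - {"wx": 0,"wy": 0,"wz": 0,"tx": 0,"ty": 0,"tz": 0.045,"gripper": 0.093}
    - {"wx": 0,"wy": 0,"wz": 0,"tx": 0,"ty": 0,"tz": 0.07,"gripper": 0.093}
    - {"wx": 0,"wy": 0,"wz": 0,"tx": 0,"ty": 0,"tz": 0.095,"gripper": 0.093}
    - {"wx": 0,"wy": 0,"wz": 0,"tx": 0,"ty": 0,"tz": 0.12,"gripper": 0.093}
    - {"wx": 0,"wy": 0,"wz": 0,"tx": 0,"ty": 0,"tz": 0.137,"gripper": 0.093}
    - {"wx": 0,"wy": 0,"wz": 0,"tx": 0,"ty": 0,"tz": 0.145,"gripper": 0.093}
    - {"wx": 0,"wy": 0,"wz": 0,"tx": 0,"ty": 0,"tz": 0.145,"gripper": 0.06}
    - {"wx": 0,"wy": 0,"wz": 0,"tx": 0,"ty": 0,"tz": 0.145,"gripper": 0.06}

```text
t: 3.2
tool_pos: [0.4575, 0.2984, 0.0746]
orientation: [-3.141, -0.0, -0.002]
wrist_force: [0.1, 0.1, -0.7]
width: 0.0816
grasp_force: 0.0
```

Request:
apply_moves:
  series:
    - {"wx": 0,"wy": 0,"wz": 0,"tx": 0,"ty": 0,"tz": 0,"gripper": 0.04}
    - {"wx": 0,"wy": 0,"wz": 0,"tx": 0,"ty": 0,"tz": 0,"gripper": 0.04}
    - {"wx": 0,"wy": 0,"wz": 0,"tx": 0,"ty": 0,"tz": 0,"gripper": 0.04}
    - {"wx": 0,"wy": 0,"wz": 0,"tx": 0,"ty": 0,"tz": 0,"gripper": 0.04}
    - {"wx": 0,"wy": 0,"wz": 0,"tx": 0,"ty": 0,"tz": 0,"gripper": 0.03}
    - {"wx": 0,"wy": 0,"wz": 0,"tx": 0,"ty": 0,"tz": 0,"gripper": 0.03}
    - {"wx": 0,"wy": 0,"wz": 0,"tx": 0,"ty": 0,"tz": 0,"gripper": 0.03}
    - {"wx": 0,"wy": 0,"wz": 0,"tx": 0,"ty": 0,"tz": 0,"gripper": 0.03}
    - {"wx": 0,"wy": 0,"wz": 0,"tx": 0,"ty": 0,"tz": 0,"gripper": 0.03}

```text
t: 4.1
tool_pos: [0.4573, 0.2995, 0.0744]
orientation: [-3.14, -0.001, -0.003]
wrist_force: [-0.3, 2.9, 5.5]
width: 0.0557
grasp_force: 29.9
```

Request:
apply_moves:
  series:
    - {"wx": 0,"wy": 0,"wz": 0,"tx": 0,"ty": 0,"tz": -0.004,"gripper": 0.03}
    - {"wx": 0,"wy": 0,"wz": 0,"tx": 0,"ty": 0,"tz": -0.014,"gripper": 0.03}
    - {"wx": 0,"wy": 0,"wz": 0,"tx": 0,"ty": 0,"tz": -0.03,"gripper": 0.03}
    - {"wx": 0,"wy": 0,"wz": 0,"tx": 0,"ty": 0,"tz": -0.05,"gripper": 0.03}
    - {"wx": 0,"wy": 0,"wz": 0,"tx": 0,"ty": 0,"tz": -0.075,"gripper": 0.03}
    - {"wx": 0,"wy": 0,"wz": 0,"tx": 0,"ty": 0,"tz": -0.1,"gripper": 0.03}
    - {"wx": 0,"wy": 0,"wz": 0,"tx": 0,"ty": 0,"tz": -0.125,"gripper": 0.03}
    - {"wx": 0,"wy": 0,"wz": 0,"tx": 0,"ty": 0,"tz": -0.15,"gripper": 0.03}
    - {"wx": 0,"wy": 0,"wz": 0,"tx": 0,"ty": 0,"tz": -0.165,"gripper": 0.03}
    - {"wx": 0,"wy": 0,"wz": 0,"tx": 0,"ty": 0,"tz": -0.17,"gripper": 0.03}

```text
t: 5.1
tool_pos: [0.4571, 0.2988, 0.2457]
orientation: [-3.141, -0.001, -0.004]
wrist_force: [-0.2, -0.0, -1.7]
width: 0.0558
grasp_force: 29.8
```

```bash
python3 - <<'E'
from h import *
for n in('top','scene'):
    p,d=eyes.read_camera(n); cv2.imwrite(f'pics/{n}2.png',p[...,::-1]); np.savez(f'{n}2.npz',p=p,d=d)
    P=depthpts(n,d); P[d==0]=np.nan; hsv=cv2.cvtColor(p,cv2.COLOR_RGB2HSV)
    H,S,V=[hsv[...,i].astype(int) for i in range(3)]
    m=(np.hypot(P[...,0]-.457,P[...,1]-.3)<.05)&(P[...,2]>.15)&(P[...,2]<.24)&(H<15)&(S>80)
    Q=P[m];print(n,m.sum(), Q.min(0),np.median(Q,0),circ(Q,.0278,(.457,.3)) if len(Q)>9 else'')
    # carrier: rim tops at ~.043 bays
    for i,(z0,z1) in enumerate(((.034,.05),(.009,.022))):
        b=(P[...,0]>.495)&(P[...,0]<.58)&(P[...,1]>-.03)&(P[...,1]<.2)&(P[...,2]>z0)&(P[...,2]<z1)
        print(z0,b.sum(),np.histogram(P[b][:,1],np.arange(-.02,.185,.01))[0])
a=cv2.imread('pics/top2.png')[180:235,285:355]; cv2.imwrite('pics/c3.png',cv2.resize(a,None,fx=10,fy=10,interpolation=cv2.INTER_CUBIC))
o=bot.get_obs();print(o['t'],o['tool_pos'],o['wrist_force'],o['width'])
E
```

```text
top 89 [0.42828039 0.29043188 0.17666452] [0.43839729 0.3086088  0.21481154] (array([0.45734988, 0.29025698]), np.float64(0.0034565954824193183))
0.034 68 [17  5  5  4  6  2  5  3 12  5  2  2  0  0  0  0  0  0  0  0]
0.009 166 [13 23 26 27 23 22 10  9  4  8  1  0  0  0  0  0  0  0  0  0]
scene 156 [0.4208945  0.27339168 0.17726708] [0.44188232 0.29212725 0.21347445] (array([0.45655648, 0.30295203]), np.float64(0.004556531196120048))
0.034 143 [29  7  6  6  5  5  8  5 19  7 10  3  2  2  0  0  3  2 12 10]
0.009 109 [22  2  9 11 14 12  9  9  8  2  2  5  0  0  0  1  0  2  0  0]
5.2 [0.45663717 0.29871247 0.24409665] [ 0.64760576  0.72338691 -2.44033408] 0.055660162808525225
```

View pics/c3.png

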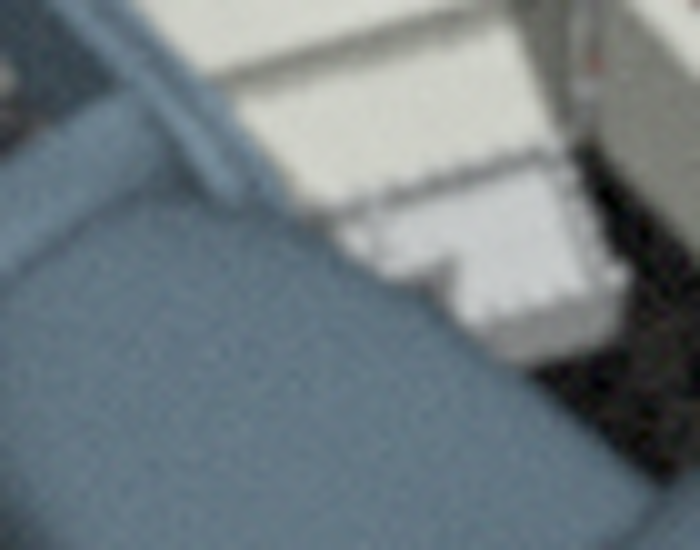

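The crop shows the carrier's near corner and wide bay at its right, with the pull plate at about (440,280) in the crop; the arm hides the rest. The bay wall shows up in depth at y≈0.065, which fits the plan.

Request:
apply_moves:
  series:
    - {"wx": 0,"wy": 0,"wz": 0,"tx": 0.002,"ty": 0.005,"tz": 0,"gripper": 0.03}
    - {"wx": 0,"wy": 0,"wz": 0,"tx": 0.008,"ty": 0.02,"tz": 0,"gripper": 0.03}
    - {"wx": 0,"wy": 0,"wz": 0,"tx": 0.018,"ty": 0.045,"tz": 0,"gripper": 0.03}
    - {"wx": 0,"wy": 0,"wz": 0,"tx": 0.03,"ty": 0.075,"tz": 0,"gripper": 0.03}
    - {"wx": 0,"wy": 0,"wz": 0,"tx": 0.043,"ty": 0.105,"tz": 0,"gripper": 0.03}
    - {"wx": 0,"wy": 0,"wz": 0,"tx": 0.055,"ty": 0.135,"tz": 0,"gripper": 0.03}
    - {"wx": 0,"wy": 0,"wz": 0,"tx": 0.067,"ty": 0.165,"tz": 0,"gripper": 0.03}
    - {"wx": 0,"wy": 0,"wz": 0,"tx": 0.076,"ty": 0.187,"tz": 0,"gripper": 0.03}
    - {"wx": 0,"wy": 0,"wz": 0,"tx": 0.08,"ty": 0.198,"tz": 0,"gripper": 0.03}
    - {"wx": 0,"wy": 0,"wz": 0,"tx": 0.082,"ty": 0.201,"tz": 0,"gripper": 0.03}

```text
t: 6.2
tool_pos: [0.5385, 0.0967, 0.2425]
orientation: [-3.142, 0.002, 0.004]
wrist_force: [0.0, -0.2, -0.9]
width: 0.0557
grasp_force: 29.8
```

Request:
apply_moves:
  series:
    - {"wx": 0,"wy": 0,"wz": 0,"tx": 0,"ty": 0,"tz": 0,"gripper": 0.03}
    - {"wx": 0,"wy": 0,"wz": 0,"tx": 0,"ty": 0,"tz": 0.005,"gripper": 0.03}
    - {"wx": 0,"wy": 0,"wz": 0,"tx": 0,"ty": 0,"tz": 0.02,"gripper": 0.03}
    - {"wx": 0,"wy": 0,"wz": 0,"tx": 0,"ty": 0,"tz": 0.04,"gripper": 0.03}
    - {"wx": 0,"wy": 0,"wz": 0,"tx": 0,"ty": 0,"tz": 0.06,"gripper": 0.03}
    - {"wx": 0,"wy": 0,"wz": 0,"tx": 0,"ty": 0,"tz": 0.08,"gripper": 0.03}
    - {"wx": 0,"wy": 0,"wz": 0,"tx": 0,"ty": 0,"tz": 0.1,"gripper": 0.03}
    - {"wx": 0,"wy": 0,"wz": 0,"tx": 0,"ty": 0,"tz": 0.112,"gripper": 0.03}
    - {"wx": 0,"wy": 0,"wz": 0,"tx": 0,"ty": 0,"tz": 0.118,"gripper": 0.03}
    - {"wx": 0,"wy": 0,"wz": 0,"tx": 0,"ty": 0,"tz": 0.118,"gripper": 0.03}

```text
t: 7.2
tool_pos: [0.5383, 0.0985, 0.1251]
orientation: [-3.141, -0.002, 0.002]
wrist_force: [-0.0, 0.3, -2.0]
width: 0.0558
grasp_force: 29.8
```

Request:
apply_moves:
  series:
    - {"wx": 0,"wy": 0,"wz": 0,"tx": 0,"ty": 0,"tz": 0.004,"gripper": 0.03}
    - {"wx": 0,"wy": 0,"wz": 0,"tx": 0,"ty": 0,"tz": 0.009,"gripper": 0.03}
    - {"wx": 0,"wy": 0,"wz": 0,"tx": 0,"ty": 0,"tz": 0.014,"gripper": 0.03}
    - {"wx": 0,"wy": 0,"wz": 0,"tx": 0,"ty": 0,"tz": 0.014,"gripper": 0.03}

```text
t: 7.6
tool_pos: [0.5384, 0.0979, 0.1111]
orientation: [-3.142, -0.001, 0.002]
wrist_force: [-0.2, -0.3, -2.0]
width: 0.0557
grasp_force: 29.8
```

Request:
apply_moves:
  series:
    - {"wx": 0,"wy": 0,"wz": 0,"tx": 0,"ty": 0,"tz": 0.004,"gripper": 0.03}
    - {"wx": 0,"wy": 0,"wz": 0,"tx": 0,"ty": 0,"tz": 0.009,"gripper": 0.03}
    - {"wx": 0,"wy": 0,"wz": 0,"tx": 0,"ty": 0,"tz": 0.014,"gripper": 0.03}
    - {"wx": 0,"wy": 0,"wz": 0,"tx": 0,"ty": 0,"tz": 0.018,"gripper": 0.03}
    - {"wx": 0,"wy": 0,"wz": 0,"tx": 0,"ty": 0,"tz": 0.019,"gripper": 0.03}
    - {"wx": 0,"wy": 0,"wz": 0,"tx": 0,"ty": 0,"tz": 0.019,"gripper": 0.03}

```text
t: 8.2
tool_pos: [0.5386, 0.0979, 0.0924]
orientation: [-3.142, -0.001, 0.001]
wrist_force: [-0.1, 0.1, -2.2]
width: 0.056
grasp_force: 29.8
```

```bash
python3 - <<'E'
from h import *
for n in('top','scene'):
    p,d=eyes.read_camera(n); cv2.imwrite(f'pics/{n}3.png',p[...,::-1]); np.savez(f'{n}3.npz',p=p,d=d)
    P=depthpts(n,d); P[d==0]=np.nan
    b=(P[...,0]>.44)&(P[...,0]<.52)&(P[...,1]>-.03)&(P[...,1]<.2)&(P[...,2]>.03)&(P[...,2]<.06)
    print(n,b.sum(),np.median(P[b],0),P[b].min(0))
a=cv2.imread('pics/scene3.png')[150:260,270:400]; cv2.imwrite('pics/c4.png',cv2.resize(a,None,fx=5,fy=5,interpolation=cv2.INTER_CUBIC))
o=bot.get_obs();print(o['t'],o['tool_pos'],o['wrist_force'],o['width'])
E
```

```text
return _methods._mean(a, axis=axis, dtype=dtype,
  ret = um.true_divide(
Traceback (most recent call last):
ValueError: zero-size array to reduction operation minimum which has no identity
```

Request:
apply_moves:
  series:
    - {"wx": 0,"wy": 0,"wz": 0,"tx": 0,"ty": 0,"tz": 0.002,"gripper": 0.03}
    - {"wx": 0,"wy": 0,"wz": 0,"tx": 0,"ty": 0,"tz": 0.003,"gripper": 0.03}
    - {"wx": 0,"wy": 0,"wz": 0,"tx": 0,"ty": 0,"tz": 0.003,"gripper": 0.066}
    - {"wx": 0,"wy": 0,"wz": 0,"tx": 0,"ty": 0,"tz": 0.003,"gripper": 0.07}
    - {"wx": 0,"wy": 0,"wz": 0,"tx": 0,"ty": 0,"tz": 0.003,"gripper": 0.07}
    - {"wx": 0,"wy": 0,"wz": 0,"tx": 0,"ty": 0,"tz": 0.003,"gripper": 0.07}

```text
t: 8.85
tool_pos: [0.5391, 0.0979, 0.09]
orientation: [3.142, 0.001, 0.001]
wrist_force: [-0.2, -0.0, -0.1]
width: 0.0696
grasp_force: 0.0
```

Request:
apply_moves:
  series:
    - {"wx": 0,"wy": 0,"wz": 0,"tx": 0,"ty": 0,"tz": -0.005,"gripper": 0.07}
    - {"wx": 0,"wy": 0,"wz": 0,"tx": 0,"ty": 0,"tz": -0.02,"gripper": 0.07}
    - {"wx": 0,"wy": 0,"wz": 0,"tx": 0,"ty": 0,"tz": -0.045,"gripper": 0.07}
    - {"wx": 0,"wy": 0,"wz": 0,"tx": 0,"ty": 0,"tz": -0.08,"gripper": 0.08}
    - {"wx": 0,"wy": 0,"wz": 0,"tx": 0,"ty": 0,"tz": -0.12,"gripper": 0.093}
    - {"wx": 0,"wy": 0,"wz": 0,"tx": 0,"ty": 0,"tz": -0.16,"gripper": 0.093}
    - {"wx": 0,"wy": 0,"wz": 0,"tx": 0,"ty": 0.04,"tz": -0.19,"gripper": 0.093}
    - {"wx": 0,"wy": 0,"wz": 0,"tx": -0.01,"ty": 0.09,"tz": -0.19,"gripper": 0.093}
    - {"wx": 0,"wy": 0,"wz": 0,"tx": -0.02,"ty": 0.14,"tz": -0.19,"gripper": 0.093}
    - {"wx": 0,"wy": 0,"wz": 0,"tx": -0.03,"ty": 0.19,"tz": -0.19,"gripper": 0.093}

```text
t: 9.85
tool_pos: [0.5091, -0.0906, 0.2806]
orientation: [3.141, 0.003, 0.002]
wrist_force: [1.0, -0.7, -0.3]
width: 0.0928
grasp_force: 0.0
```

Request:
apply_moves:
  series:
    - {"wx": 0,"wy": 0,"wz": -2,"tx": -0.003,"ty": 0.04,"tz": 0,"gripper": 0.093}
    - {"wx": 0,"wy": 0,"wz": -8,"tx": -0.006,"ty": 0.085,"tz": 0,"gripper": 0.093}
    - {"wx": 0,"wy": 0,"wz": -15,"tx": -0.01,"ty": 0.13,"tz": 0,"gripper": 0.093}
    - {"wx": 0,"wy": 0,"wz": -22,"tx": -0.015,"ty": 0.17,"tz": 0,"gripper": 0.093}
    - {"wx": 0,"wy": 0,"wz": -29,"tx": -0.02,"ty": 0.21,"tz": 0,"gripper": 0.093}
    - {"wx": 0,"wy": 0,"wz": -36,"tx": -0.026,"ty": 0.24,"tz": 0.01,"gripper": 0.093}
    - {"wx": 0,"wy": 0,"wz": -41,"tx": -0.03,"ty": 0.263,"tz": 0.03,"gripper": 0.093}
    - {"wx": 0,"wy": 0,"wz": -45,"tx": -0.033,"ty": 0.272,"tz": 0.05,"gripper": 0.093}
    - {"wx": 0,"wy": 0,"wz": -45,"tx": -0.033,"ty": 0.273,"tz": 0.06,"gripper": 0.093}
    - {"wx": 0,"wy": 0,"wz": -45,"tx": -0.033,"ty": 0.273,"tz": 0.06,"gripper": 0.093}

```text
t: 10.85
tool_pos: [0.4761, -0.3614, 0.2183]
orientation: [-2.9, -1.199, 0.001]
wrist_force: [0.6, 1.0, 0.5]
width: 0.0929
grasp_force: 0.0
```

```bash
python3 - <<'E'
from h import *
from scipy.spatial.transform import Rotation as Ro
for n in('top','scene'):
    p,d=eyes.read_camera(n); cv2.imwrite(f'pics/{n}4.png',p[...,::-1]); np.savez(f'{n}4.npz',p=p,d=d)
    P=depthpts(n,d); P[d==0]=np.nan; hsv=cv2.cvtColor(p,cv2.COLOR_RGB2HSV); H,S,V=[hsv[...,i].astype(int) for i in range(3)]
    for nm,a,b in(('front',.03,.06),('plate',.08,.13)):
        m=(P[...,0]>.47)&(P[...,0]<.505)&(P[...,1]>-.03)&(P[...,1]<.2)&(P[...,2]>a)&(P[...,2]<b)
        if m.sum(): Q=P[m];print(n,nm,m.sum(),np.median(Q,0).round(4),np.percentile(Q[:,1],[1,99]).round(4))
    m=(np.hypot(P[...,0]-.54,P[...,1]-.098)<.06)&(H<15)&(S>80)&(P[...,2]>.04); print('small',m.sum(),np.median(P[m],0) if m.any() else '')
    # bay rims
    b=(P[...,0]>.505)&(P[...,0]<.575)&(P[...,1]>-.03)&(P[...,1]<.2)&(abs(P[...,2]-.043)<.004); print(np.histogram(P[b][:,1],np.arange(-.03,.185,.005))[0])
a=cv2.imread('pics/scene4.png')[150:300,270:470]; cv2.imwrite('pics/c5.png',cv2.resize(a,None,fx=4,fy=4,interpolation=cv2.INTER_CUBIC))
o=bot.get_obs();print(o['t'],o['tool_pos'],Ro.from_rotvec(o['orientation']).as_matrix().round(3)[:,1],o['q'])
E
```

```text
top front 127 [0.4928 0.0952 0.0456] [0.0044 0.1786]
top plate 83 [0.4928 0.081  0.1065] [0.0518 0.11  ]
small 43 [0.53216243 0.11051406 0.06107463]
[ 0  0  5  6  0  1  1  0  1  0  1  1  0  1  1  2  0  1  3  2  1  0  0  0
  0  0  0  0  2  2  3  0 13  0  2  4  0  0  2  4  2  7]
scene front 305 [0.4923 0.0802 0.0446] [-0.0155  0.18  ]
scene plate 155 [0.4929 0.0807 0.1054] [0.0525 0.1093]
small 6 [0.54271476 0.07767216 0.05720152]
[0 0 4 9 1 0 0 0 1 2 1 1 2 1 1 2 1 2 6 5 2 2 0 1 1 0 0 0 0 0 0 0 0 0 1 0 1
 0 6 2 2 1]
10.95 [ 0.47724047 -0.36163266  0.22050101] [ 0.707 -0.707  0.001] [-8.34750812e-01  3.44644149e-01  1.41066515e+00  3.05889907e-04
  1.38563295e+00 -4.95626964e-02]
```

View pics/c5.png

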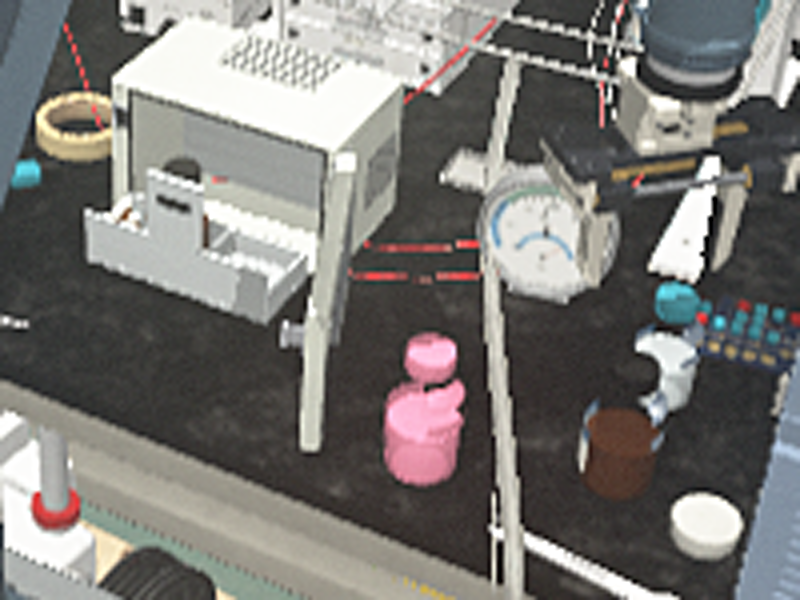

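The crop shows the small bottle upright in the middle bay behind the pull plate, at about (180,200). The large bottle stands at (620,450) with the tin and clear bottle clear of it. I'll centre the large one by gripping it in two perpendicular directions.

Request:
apply_moves:
  series:
    - {"wx": 0,"wy": 0,"wz": 0,"tx": -0.002,"ty": 0.002,"tz": 0.01,"gripper": 0.093}
    - {"wx": 0,"wy": 0,"wz": 0,"tx": -0.002,"ty": 0.002,"tz": 0.03,"gripper": 0.093}
    - {"wx": 0,"wy": 0,"wz": 0,"tx": -0.002,"ty": 0.002,"tz": 0.055,"gripper": 0.093}
    - {"wx": 0,"wy": 0,"wz": 0,"tx": -0.002,"ty": 0.002,"tz": 0.08,"gripper": 0.093}
    - {"wx": 0,"wy": 0,"wz": 0,"tx": -0.002,"ty": 0.002,"tz": 0.105,"gripper": 0.093}
    - {"wx": 0,"wy": 0,"wz": 0,"tx": -0.002,"ty": 0.002,"tz": 0.128,"gripper": 0.093}
    - {"wx": 0,"wy": 0,"wz": 0,"tx": -0.002,"ty": 0.002,"tz": 0.14,"gripper": 0.093}
    - {"wx": 0,"wy": 0,"wz": 0,"tx": -0.002,"ty": 0.002,"tz": 0.144,"gripper": 0.08}
    - {"wx": 0,"wy": 0,"wz": 0,"tx": -0.002,"ty": 0.002,"tz": 0.144,"gripper": 0.04}
    - {"wx": 0,"wy": 0,"wz": 0,"tx": -0.002,"ty": 0.002,"tz": 0.144,"gripper": 0.04}

```text
t: 11.95
tool_pos: [0.4775, -0.3656, 0.0769]
orientation: [2.9, 1.203, 0.001]
wrist_force: [-0.5, 0.1, -0.4]
width: 0.0734
grasp_force: 0.0
```

Request:
apply_moves:
  series:
    - {"wx": 0,"wy": 0,"wz": 0,"tx": 0,"ty": 0,"tz": 0,"gripper": 0.04}
    - {"wx": 0,"wy": 0,"wz": 0,"tx": 0,"ty": 0,"tz": 0,"gripper": 0.04}
    - {"wx": 0,"wy": 0,"wz": 0,"tx": 0,"ty": 0,"tz": 0,"gripper": 0.04}
    - {"wx": 0,"wy": 0,"wz": 0,"tx": 0,"ty": 0,"tz": 0,"gripper": 0.04}
    - {"wx": 0,"wy": 0,"wz": 0,"tx": 0,"ty": 0,"tz": 0,"gripper": 0.04}

```text
t: 12.45
tool_pos: [0.4772, -0.3654, 0.0769]
orientation: [2.9, 1.203, 0.001]
wrist_force: [-1.4, 1.7, 6.2]
width: 0.0656
grasp_force: 29.9
```

Request:
apply_moves:
  series:
    - {"wx": 0,"wy": 0,"wz": 0,"tx": 0,"ty": 0,"tz": 0,"gripper": 0.093}
    - {"wx": 0,"wy": 0,"wz": 0,"tx": 0,"ty": 0,"tz": 0,"gripper": 0.093}
    - {"wx": 0,"wy": 0,"wz": 0,"tx": 0,"ty": 0,"tz": 0,"gripper": 0.093}
    - {"wx": 0,"wy": 0,"wz": 5,"tx": 0,"ty": 0,"tz": 0,"gripper": 0.093}
    - {"wx": 0,"wy": 0,"wz": 13,"tx": 0,"ty": 0,"tz": 0,"gripper": 0.093}
    - {"wx": 0,"wy": 0,"wz": 21,"tx": 0,"ty": 0,"tz": 0,"gripper": 0.093}
    - {"wx": 0,"wy": 0,"wz": 29,"tx": 0,"ty": 0,"tz": 0,"gripper": 0.093}
    - {"wx": 0,"wy": 0,"wz": 37,"tx": 0,"ty": 0,"tz": 0,"gripper": 0.093}
    - {"wx": 0,"wy": 0,"wz": 45,"tx": 0,"ty": 0,"tz": 0,"gripper": 0.093}

```text
t: 13.35
tool_pos: [0.4767, -0.365, 0.0754]
orientation: [-3.141, 0.008, 0.0]
wrist_force: [-0.1, 1.0, 0.0]
width: 0.0928
grasp_force: 0.0
```

Request:
apply_moves:
  series:
    - {"wx": 0,"wy": 0,"wz": 8,"tx": 0,"ty": 0,"tz": 0,"gripper": 0.093}
    - {"wx": 0,"wy": 0,"wz": 16,"tx": 0,"ty": 0,"tz": 0,"gripper": 0.093}
    - {"wx": 0,"wy": 0,"wz": 24,"tx": 0,"ty": 0,"tz": 0,"gripper": 0.093}
    - {"wx": 0,"wy": 0,"wz": 32,"tx": 0,"ty": 0,"tz": 0,"gripper": 0.093}
    - {"wx": 0,"wy": 0,"wz": 40,"tx": 0,"ty": 0,"tz": 0,"gripper": 0.093}
    - {"wx": 0,"wy": 0,"wz": 45,"tx": 0,"ty": 0,"tz": 0,"gripper": 0.093}
    - {"wx": 0,"wy": 0,"wz": 45,"tx": 0,"ty": 0,"tz": 0,"gripper": 0.093}
    - {"wx": 0,"wy": 0,"wz": 45,"tx": 0,"ty": 0,"tz": 0,"gripper": 0.04}
    - {"wx": 0,"wy": 0,"wz": 45,"tx": 0,"ty": 0,"tz": 0,"gripper": 0.04}
    - {"wx": 0,"wy": 0,"wz": 45,"tx": 0,"ty": 0,"tz": 0,"gripper": 0.04}

```text
t: 14.35
tool_pos: [0.4767, -0.365, 0.0756]
orientation: [-2.904, 1.199, 0.0]
wrist_force: [-0.3, 0.2, 0.2]
width: 0.0732
grasp_force: 0.0
```

Request:
apply_moves:
  series:
    - {"wx": 0,"wy": 0,"wz": 0,"tx": 0,"ty": 0,"tz": 0,"gripper": 0.04}
    - {"wx": 0,"wy": 0,"wz": 0,"tx": 0,"ty": 0,"tz": 0,"gripper": 0.04}
    - {"wx": 0,"wy": 0,"wz": 0,"tx": 0,"ty": 0,"tz": 0,"gripper": 0.04}
    - {"wx": 0,"wy": 0,"wz": 0,"tx": 0,"ty": 0,"tz": 0,"gripper": 0.04}
    - {"wx": 0,"wy": 0,"wz": 0,"tx": 0,"ty": 0,"tz": 0,"gripper": 0.04}
    - {"wx": 0,"wy": 0,"wz": 0,"tx": 0,"ty": 0,"tz": 0,"gripper": 0.04}

```text
t: 14.95
tool_pos: [0.4769, -0.3649, 0.0756]
orientation: [-2.903, 1.201, -0.0]
wrist_force: [1.5, 1.0, -0.5]
width: 0.0659
grasp_force: 30.0
```

Request:
apply_moves:
  series:
    - {"wx": 0,"wy": 0,"wz": 0,"tx": 0,"ty": 0,"tz": -0.004,"gripper": 0.04}
    - {"wx": 0,"wy": 0,"wz": 0,"tx": 0,"ty": 0,"tz": -0.014,"gripper": 0.04}
    - {"wx": 0,"wy": 0,"wz": 0,"tx": 0,"ty": 0,"tz": -0.03,"gripper": 0.04}
    - {"wx": 0,"wy": 0,"wz": 0,"tx": 0,"ty": 0,"tz": -0.05,"gripper": 0.04}
    - {"wx": 0,"wy": 0,"wz": 0,"tx": 0,"ty": 0,"tz": -0.075,"gripper": 0.04}
    - {"wx": 0,"wy": 0,"wz": 0,"tx": 0,"ty": 0,"tz": -0.1,"gripper": 0.04}
    - {"wx": 0,"wy": 0,"wz": 0,"tx": 0,"ty": 0,"tz": -0.13,"gripper": 0.04}
    - {"wx": 0,"wy": 0,"wz": 0,"tx": 0,"ty": 0,"tz": -0.155,"gripper": 0.04}
    - {"wx": 0,"wy": 0,"wz": 0,"tx": 0,"ty": 0,"tz": -0.172,"gripper": 0.04}
    - {"wx": 0,"wy": 0,"wz": 0,"tx": 0,"ty": 0,"tz": -0.18,"gripper": 0.04}

```text
t: 15.95
tool_pos: [0.4772, -0.3656, 0.2586]
orientation: [2.901, -1.2, 0.005]
wrist_force: [-1.0, 0.3, -1.1]
width: 0.0657
grasp_force: 30.0
```

```bash
python3 - <<'E'
from h import *
for n in('top','scene'):
    d=np.load(n+'4.npz')['d']; P=depthpts(n,d); P[d==0]=np.nan
    m=(abs(P[...,1]-.024)<.03)&(P[...,0]>.47)&(P[...,0]<.62)&(P[...,2]<.08)
    Q=P[m]; b=np.arange(.485,.605,.005)
    print(n,[(round(x,3),np.percentile(Q[abs(Q[:,0]-x)<.0025][:,2],[10,50,90]).round(3).tolist(),int((abs(Q[:,0]-x)<.0025).sum())) for x in b if (abs(Q[:,0]-x)<.0025).any()])
E
```

```text
top [(np.float64(0.485), [-0.008, -0.002, 0.005], 9), (np.float64(0.49), [-0.004, 0.022, 0.064], 34), (np.float64(0.495), [0.0, 0.032, 0.068], 71), (np.float64(0.5), [-0.007, -0.0, 0.049], 3), (np.float64(0.52), [0.012, 0.015, 0.019], 8), (np.float64(0.525), [0.011, 0.016, 0.02], 12), (np.float64(0.53), [0.008, 0.013, 0.018], 9), (np.float64(0.535), [0.007, 0.01, 0.017], 11), (np.float64(0.54), [0.007, 0.012, 0.015], 10), (np.float64(0.545), [0.011, 0.015, 0.02], 9), (np.float64(0.55), [0.008, 0.012, 0.017], 12), (np.float64(0.555), [0.012, 0.014, 0.02], 13), (np.float64(0.56), [0.008, 0.012, 0.017], 13), (np.float64(0.565), [0.009, 0.013, 0.017], 17), (np.float64(0.57), [0.011, 0.02, 0.041], 31), (np.float64(0.575), [0.015, 0.033, 0.041], 37), (np.float64(0.58), [0.035, 0.035, 0.035], 1), (np.float64(0.59), [0.012, 0.015, 0.018], 2), (np.float64(0.595), [0.004, 0.008, 0.012], 10), (np.float64(0.6), [0.004, 0.009, 0.012], 17)]
scene [(np.float64(0.485), [-0.779, -0.66, 0.002], 35), (np.float64(0.49), [-0.71, 0.028, 0.062], 109), (np.float64(0.495), [-0.651, 0.028, 0.06], 124), (np.fl
[... 335 characters left out ...]
], 19), (np.float64(0.535), [-0.78, -0.716, -0.647], 25), (np.float64(0.54), [-0.784, -0.702, -0.435], 18), (np.float64(0.545), [-0.785, -0.763, -0.656], 20), (np.float64(0.55), [-0.78, -0.72, -0.115], 23), (np.float64(0.555), [-0.784, -0.733, -0.643], 26), (np.float64(0.56), [-0.783, -0.736, 0.013], 26), (np.float64(0.565), [-0.777, -0.643, 0.018], 41), (np.float64(0.57), [-0.777, 0.021, 0.037], 48), (np.float64(0.575), [-0.779, 0.018, 0.039], 76), (np.float64(0.58), [-0.777, -0.663, 0.02], 19), (np.float64(0.585), [-0.785, -0.732, -0.65], 18), (np.float64(0.59), [-0.785, -0.774, -0.641], 23), (np.float64(0.595), [-0.781, -0.73, -0.651], 18), (np.float64(0.6), [-0.784, -0.748, -0.633], 23)]
```

Request:
apply_moves:
  series:
    - {"wx": 0,"wy": 0,"wz": 0,"tx": -0.002,"ty": -0.003,"tz": 0,"gripper": 0.04}
    - {"wx": 0,"wy": 0,"wz": 0,"tx": -0.009,"ty": -0.013,"tz": 0,"gripper": 0.04}
    - {"wx": 0,"wy": 0,"wz": 0,"tx": -0.021,"ty": -0.028,"tz": 0,"gripper": 0.04}
    - {"wx": 0,"wy": 0,"wz": 0,"tx": -0.037,"ty": -0.051,"tz": 0,"gripper": 0.04}
    - {"wx": 0,"wy": 0,"wz": 0,"tx": -0.056,"ty": -0.076,"tz": 0,"gripper": 0.04}
    - {"wx": 0,"wy": 0,"wz": 0,"tx": -0.075,"ty": -0.101,"tz": 0,"gripper": 0.04}
    - {"wx": 0,"wy": 0,"wz": 0,"tx": -0.093,"ty": -0.127,"tz": 0,"gripper": 0.04}
    - {"wx": 0,"wy": 0,"wz": 0,"tx": -0.112,"ty": -0.152,"tz": 0,"gripper": 0.04}
    - {"wx": 0,"wy": 0,"wz": 0,"tx": -0.131,"ty": -0.177,"tz": 0,"gripper": 0.04}
    - {"wx": 0,"wy": 0,"wz": 0,"tx": -0.149,"ty": -0.203,"tz": 0,"gripper": 0.04}

```text
t: 16.95
tool_pos: [0.5137, -0.1129, 0.2547]
orientation: [-2.903, 1.2, 0.004]
wrist_force: [1.2, -0.3, -1.4]
width: 0.0656
grasp_force: 30.0
```

Request:
apply_moves:
  series:
    - {"wx": 0,"wy": 0,"wz": 0,"tx": -0.018,"ty": -0.025,"tz": 0,"gripper": 0.04}
    - {"wx": 0,"wy": 0,"wz": 0,"tx": -0.037,"ty": -0.05,"tz": 0,"gripper": 0.04}
    - {"wx": 0,"wy": 0,"wz": 0,"tx": -0.054,"ty": -0.073,"tz": 0,"gripper": 0.04}
    - {"wx": 0,"wy": 0,"wz": 0,"tx": -0.068,"ty": -0.092,"tz": 0,"gripper": 0.04}
    - {"wx": 0,"wy": 0,"wz": 0,"tx": -0.077,"ty": -0.104,"tz": 0,"gripper": 0.04}
    - {"wx": 0,"wy": 0,"wz": 0,"tx": -0.082,"ty": -0.111,"tz": 0,"gripper": 0.04}
    - {"wx": 0,"wy": 0,"wz": 0,"tx": -0.0845,"ty": -0.1136,"tz": 0,"gripper": 0.04}
    - {"wx": 0,"wy": 0,"wz": 0,"tx": -0.0845,"ty": -0.1136,"tz": 0,"gripper": 0.04}
    - {"wx": 0,"wy": 0,"wz": 0,"tx": -0.0845,"ty": -0.1136,"tz": 0,"gripper": 0.04}

```text
t: 17.85
tool_pos: [0.5351, 0.0232, 0.2556]
orientation: [2.902, -1.202, -0.0]
wrist_force: [-0.4, -0.5, -2.2]
width: 0.0658
grasp_force: 30.0
```

```bash
python3 - <<'E'
from h import *
from scipy.spatial.transform import Rotation as Ro
for i in range(2):
  for n in('top','scene'):
    p,d=eyes.read_camera(n)
    P=depthpts(n,d); P[d==0]=np.nan; hsv=cv2.cvtColor(p,cv2.COLOR_RGB2HSV); H,S,V=[hsv[...,i].astype(int) for i in range(3)]
    m=(np.hypot(P[...,0]-.536,P[...,1]-.024)<.06)&(H<15)&(S>80)&(P[...,2]>.16)&(P[...,2]<.25); Q=P[m]
    print(n,len(Q),circ(Q,.033,(.536,.024)) if len(Q)>20 else '')
  o=bot.get_obs();R=Ro.from_rotvec(o['orientation']).as_matrix();print(o['t'],o['tool_pos'],R[:,2].round(4),R[:,0].round(3), 'to (.536,.0235):',R.T@(np.array([.536,.0235,o['tool_pos'][2]])-o['tool_pos']))
E
```

```text
top 1 
scene 138 (array([0.54025036, 0.01600211]), np.float64(0.004775050228851649))
17.95 [0.53519182 0.02308049 0.25561393] [-1.e-04 -3.e-04 -1.e+00] [ 0.707 -0.707  0.   ] to (.536,.0235): [ 2.74433507e-04 -8.68236533e-04 -2.14892980e-07]
top 0 
scene 145 (array([0.54018528, 0.01633734]), np.float64(0.004705819737415005))
18.05 [0.53523167 0.02325355 0.25564719] [-0.e+00 -1.e-04 -1.e+00] [ 0.707 -0.707  0.   ] to (.536,.0235): [ 3.68784993e-04 -7.17686127e-04 -4.54974890e-08]
```

Request:
apply_moves:
  series:
    - {"wx": 0,"wy": 0,"wz": 0,"tx": 0,"ty": -0.001,"tz": 0.005,"gripper": 0.04}
    - {"wx": 0,"wy": 0,"wz": 0,"tx": 0,"ty": -0.001,"tz": 0.018,"gripper": 0.04}
    - {"wx": 0,"wy": 0,"wz": 0,"tx": 0,"ty": -0.001,"tz": 0.036,"gripper": 0.04}
    - {"wx": 0,"wy": 0,"wz": 0,"tx": 0,"ty": -0.001,"tz": 0.056,"gripper": 0.04}
    - {"wx": 0,"wy": 0,"wz": 0,"tx": 0,"ty": -0.001,"tz": 0.076,"gripper": 0.04}
    - {"wx": 0,"wy": 0,"wz": 0,"tx": 0,"ty": -0.001,"tz": 0.096,"gripper": 0.04}
    - {"wx": 0,"wy": 0,"wz": 0,"tx": 0,"ty": -0.001,"tz": 0.112,"gripper": 0.04}
    - {"wx": 0,"wy": 0,"wz": 0,"tx": 0,"ty": -0.001,"tz": 0.122,"gripper": 0.04}
    - {"wx": 0,"wy": 0,"wz": 0,"tx": 0,"ty": -0.001,"tz": 0.126,"gripper": 0.04}
    - {"wx": 0,"wy": 0,"wz": 0,"tx": 0,"ty": -0.001,"tz": 0.126,"gripper": 0.04}

```text
t: 19.05
tool_pos: [0.5356, 0.0247, 0.1291]
orientation: [2.903, -1.201, -0.002]
wrist_force: [0.8, 0.1, -2.1]
width: 0.0657
grasp_force: 30.0
```

```bash
python3 - <<'E'
from h import *
for n in('scene','top'):
    p,d=eyes.read_camera(n); np.savez(n+'5.npz',p=p,d=d); cv2.imwrite(f'pics/{n}5.png',p[...,::-1])
a=cv2.imread('pics/scene5.png')[150:260,280:400]; b=cv2.imread('pics/top5.png')[160:240,270:380]
cv2.imwrite('pics/c6.png',np.vstack([cv2.resize(a,(400,367)),cv2.resize(b,(400,233))]))
E
```

```text
(no output)
```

View pics/c6.png

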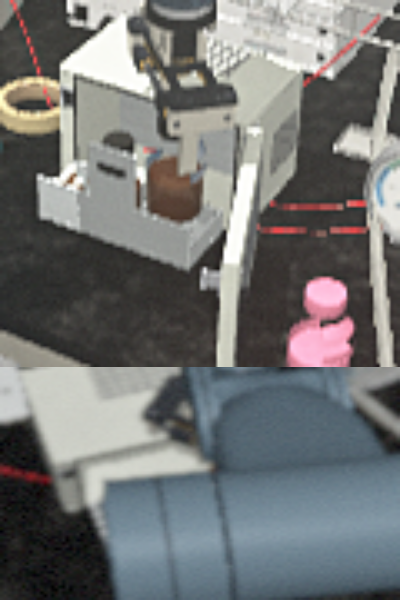

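The scene part shows the large bottle (175,190) right over the wide bay, with the small one behind the plate (120,140). I'll lower it now.

Request:
apply_moves:
  series:
    - {"wx": 0,"wy": 0,"wz": 0,"tx": 0,"ty": 0,"tz": 0.004,"gripper": 0.04}
    - {"wx": 0,"wy": 0,"wz": 0,"tx": 0,"ty": 0,"tz": 0.008,"gripper": 0.04}
    - {"wx": 0,"wy": 0,"wz": 0,"tx": 0,"ty": 0,"tz": 0.012,"gripper": 0.04}
    - {"wx": 0,"wy": 0,"wz": 0,"tx": 0,"ty": 0,"tz": 0.016,"gripper": 0.04}
    - {"wx": 0,"wy": 0,"wz": 0,"tx": 0,"ty": 0,"tz": 0.016,"gripper": 0.04}

```text
t: 19.65
tool_pos: [0.5354, 0.0248, 0.1129]
orientation: [2.903, -1.201, -0.002]
wrist_force: [-0.6, 0.1, -1.6]
width: 0.0657
grasp_force: 30.0
```

Request:
apply_moves:
  series:
    - {"wx": 0,"wy": 0,"wz": 0,"tx": 0,"ty": 0,"tz": 0.004,"gripper": 0.04}
    - {"wx": 0,"wy": 0,"wz": 0,"tx": 0,"ty": 0,"tz": 0.008,"gripper": 0.04}
    - {"wx": 0,"wy": 0,"wz": 0,"tx": 0,"ty": 0,"tz": 0.013,"gripper": 0.04}
    - {"wx": 0,"wy": 0,"wz": 0,"tx": 0,"ty": 0,"tz": 0.018,"gripper": 0.04}
    - {"wx": 0,"wy": 0,"wz": 0,"tx": 0,"ty": 0,"tz": 0.021,"gripper": 0.04}
    - {"wx": 0,"wy": 0,"wz": 0,"tx": 0,"ty": 0,"tz": 0.021,"gripper": 0.04}

```text
t: 20.25
tool_pos: [0.5355, 0.0248, 0.092]
orientation: [2.903, -1.201, -0.002]
wrist_force: [-0.2, -0.3, -1.9]
width: 0.0653
grasp_force: 30.0
```

Request:
apply_moves:
  series:
    - {"wx": 0,"wy": 0,"wz": 0,"tx": 0,"ty": 0,"tz": 0.002,"gripper": 0.04}
    - {"wx": 0,"wy": 0,"wz": 0,"tx": 0,"ty": 0,"tz": 0.002,"gripper": 0.04}
    - {"wx": 0,"wy": 0,"wz": 0,"tx": 0,"ty": 0,"tz": 0.002,"gripper": 0.072}
    - {"wx": 0,"wy": 0,"wz": 0,"tx": 0,"ty": 0,"tz": 0.002,"gripper": 0.076}
    - {"wx": 0,"wy": 0,"wz": 0,"tx": 0,"ty": 0,"tz": 0.002,"gripper": 0.076}
    - {"wx": 0,"wy": 0,"wz": 0,"tx": 0,"ty": 0,"tz": 0.002,"gripper": 0.076}

```text
t: 20.85
tool_pos: [0.536, 0.0247, 0.0909]
orientation: [-2.903, 1.201, -0.001]
wrist_force: [0.5, 0.2, -0.9]
width: 0.0762
grasp_force: 0.0
```

Request:
apply_moves:
  series:
    - {"wx": 0,"wy": 0,"wz": 0,"tx": 0,"ty": 0,"tz": -0.004,"gripper": 0.076}
    - {"wx": 0,"wy": 0,"wz": 0,"tx": 0,"ty": 0,"tz": -0.015,"gripper": 0.076}
    - {"wx": 0,"wy": 0,"wz": 0,"tx": 0,"ty": 0,"tz": -0.035,"gripper": 0.076}
    - {"wx": 0,"wy": 0,"wz": 0,"tx": 0,"ty": 0,"tz": -0.065,"gripper": 0.076}
    - {"wx": 0,"wy": 0,"wz": 0,"tx": 0,"ty": 0,"tz": -0.1,"gripper": 0.05}
    - {"wx": 0,"wy": 0,"wz": 0,"tx": 0,"ty": 0,"tz": -0.13,"gripper": 0}
    - {"wx": 0,"wy": 0,"wz": -7,"tx": -0.02,"ty": 0.01,"tz": -0.15,"gripper": 0}
    - {"wx": 0,"wy": 0,"wz": -15,"tx": -0.045,"ty": 0.03,"tz": -0.16,"gripper": 0}
    - {"wx": 0,"wy": 0,"wz": -23,"tx": -0.075,"ty": 0.045,"tz": -0.16,"gripper": 0}
    - {"wx": 0,"wy": 0,"wz": -30,"tx": -0.1,"ty": 0.055,"tz": -0.16,"gripper": 0}

```text
t: 21.85
tool_pos: [0.4249, 0.0567, 0.2521]
orientation: [-3.116, 0.401, -0.003]
wrist_force: [-0.2, 0.3, -0.1]
width: 0.0328
grasp_force: 0.0
```

```bash
cat > st.py <<'E'
from h import *
from scipy.spatial.transform import Rotation as Ro
def st():
    o=bot.get_obs();R=Ro.from_rotvec(o['orientation']).as_matrix();print('t',o['t'],'pos',o['tool_pos'].round(4),'F',o['wrist_force'].round(1),'\nR',R.round(3).tolist(),'q',o['q'].round(2)); return o,R
E
python3 - <<'E'
from st import *
for n in('scene','top'):
    p,d=eyes.read_camera(n); np.savez(n+'6.npz',p=p,d=d); cv2.imwrite(f'pics/{n}6.png',p[...,::-1])
    P=depthpts(n,d); P[d==0]=np.nan
    for nm,a,b in(('front',.03,.06),('plate',.08,.13)):
        m=(P[...,0]>.46)&(P[...,0]<.51)&(P[...,1]>-.03)&(P[...,1]<.2)&(P[...,2]>a)&(P[...,2]<b)
        if m.sum(): print(n,nm,m.sum(),np.median(P[m],0).round(4))
    for nm,x,y,z in(('large',.536,.024,.141),('small',.538,.098,.122)):
        m=(np.hypot(P[...,0]-x,P[...,1]-y)<.04)&(abs(P[...,2]-z)<.006); print(nm,'cap',m.sum(),np.median(P[m],0).round(3) if m.any() else '')
st()
E
```

```text
scene front 310 [0.4929 0.0771 0.0457]
scene plate 153 [0.4924 0.0808 0.1038]
large cap 61 [0.531 0.024 0.139]
small cap 38 [0.535 0.101 0.12 ]
top front 97 [0.4923 0.1367 0.0463]
top plate 58 [0.4927 0.0923 0.1047]
large cap 0 
small cap 8 [0.527 0.09  0.12 ]
t 21.95 pos [0.4236 0.0576 0.252 ] F [ 0.9 -0.6  0.5] 
R [[0.967, -0.254, 0.001], [-0.254, -0.967, 0.0], [0.001, -0.0, -1.0]] q [-0.13  0.01  1.75  0.    1.39  1.7 ]
```

Request:
apply_moves:
  series:
    - {"wx": 0,"wy": 0,"wz": -5,"tx": 0.002,"ty": -0.008,"tz": 0,"gripper": 0}
    - {"wx": 0,"wy": 0,"wz": -11,"tx": 0.006,"ty": -0.018,"tz": 0,"gripper": 0}
    - {"wx": 0,"wy": 0,"wz": -14.7,"tx": 0.009,"ty": -0.025,"tz": 0,"gripper": 0}
    - {"wx": 0,"wy": 0,"wz": -14.7,"tx": 0.01,"ty": -0.027,"tz": 0,"gripper": 0}
    - {"wx": 0,"wy": 0,"wz": -14.7,"tx": 0.01,"ty": -0.027,"tz": 0,"gripper": 0}

```text
t: 22.45
tool_pos: [0.4434, 0.0799, 0.251]
orientation: [3.141, -0.01, 0.001]
wrist_force: [0.2, 1.1, 0.3]
width: 0.0007
grasp_force: 0.0
```

Request:
apply_moves:
  series:
    - {"wx": 0,"wy": 5,"wz": 0,"tx": 0,"ty": 0,"tz": 0.01,"gripper": 0}
    - {"wx": 0,"wy": 12,"wz": 0,"tx": 0,"ty": 0,"tz": 0.035,"gripper": 0}
    - {"wx": 0,"wy": 19,"wz": 0,"tx": 0,"ty": 0,"tz": 0.065,"gripper": 0}
    - {"wx": 0,"wy": 25,"wz": 0,"tx": 0,"ty": 0,"tz": 0.1,"gripper": 0}
    - {"wx": 0,"wy": 25,"wz": 0,"tx": 0,"ty": 0,"tz": 0.128,"gripper": 0}
    - {"wx": 0,"wy": 25,"wz": 0,"tx": 0,"ty": 0,"tz": 0.142,"gripper": 0}
    - {"wx": 0,"wy": 25,"wz": 0,"tx": 0,"ty": 0,"tz": 0.145,"gripper": 0}
    - {"wx": 0,"wy": 25,"wz": 0,"tx": 0,"ty": 0,"tz": 0.145,"gripper": 0}

```text
t: 23.25
tool_pos: [0.4432, 0.0796, 0.1058]
orientation: [3.066, -0.009, 0.679]
wrist_force: [0.2, 0.9, 0.6]
width: 0.0004
grasp_force: 0.0
```

```bash
python3 -c "
from st import *
st()"
```

```text
t 23.25 pos [0.4432 0.0796 0.1058] F [0.2 0.9 0.6] 
R [[0.906, -0.006, 0.422], [-0.005, -1.0, -0.002], [0.422, -0.0, -0.906]] q [-0.11 -0.02  2.28  0.1   0.45  1.39]
```

Request:
apply_moves:
  series:
    - {"wx": 0,"wy": 0,"wz": 0,"tx": 0.0045,"ty": 0,"tz": 0.0021,"gripper": 0}
    - {"wx": 0,"wy": 0,"wz": 0,"tx": 0.0136,"ty": 0,"tz": 0.0063,"gripper": 0}
    - {"wx": 0,"wy": 0,"wz": 0,"tx": 0.0236,"ty": 0,"tz": 0.011,"gripper": 0}
    - {"wx": 0,"wy": 0,"wz": 0,"tx": 0.0308,"ty": 0,"tz": 0.0143,"gripper": 0}
    - {"wx": 0,"wy": 0,"wz": 0,"tx": 0.0362,"ty": 0,"tz": 0.0169,"gripper": 0}
    - {"wx": 0,"wy": 0,"wz": 0,"tx": 0.0417,"ty": 0,"tz": 0.0194,"gripper": 0}
    - {"wx": 0,"wy": 0,"wz": 0,"tx": 0.0489,"ty": 0,"tz": 0.0228,"gripper": 0}
    - {"wx": 0,"wy": 0,"wz": 0,"tx": 0.0571,"ty": 0,"tz": 0.0266,"gripper": 0}
    - {"wx": 0,"wy": 0,"wz": 0,"tx": 0.0652,"ty": 0,"tz": 0.0304,"gripper": 0}
    - {"wx": 0,"wy": 0,"wz": 0,"tx": 0.0734,"ty": 0,"tz": 0.0342,"gripper": 0}

```text
t: 24.25
tool_pos: [0.5243, 0.0798, 0.1054]
orientation: [3.067, -0.007, 0.678]
wrist_force: [-2.5, 2.5, 0.1]
width: 0.0006
grasp_force: 1.0
```

Request:
apply_moves:
  series:
    - {"wx": 0,"wy": 0,"wz": 0,"tx": 0.0091,"ty": 0,"tz": 0.0042,"gripper": 0}
    - {"wx": 0,"wy": 0,"wz": 0,"tx": 0.0181,"ty": 0,"tz": 0.0084,"gripper": 0}
    - {"wx": 0,"wy": 0,"wz": 0,"tx": 0.0272,"ty": 0,"tz": 0.0127,"gripper": 0}
    - {"wx": 0,"wy": 0,"wz": 0,"tx": 0.0326,"ty": 0,"tz": 0.0152,"gripper": 0}
    - {"wx": 0,"wy": 0,"wz": 0,"tx": 0.0344,"ty": 0,"tz": 0.016,"gripper": 0}

```text
t: 24.75
tool_pos: [0.5629, 0.0792, 0.1058]
orientation: [3.066, -0.007, 0.681]
wrist_force: [-2.6, -0.3, 0.8]
width: 0.0006
grasp_force: 0.8
```

Request:
apply_moves:
  series:
    - {"wx": 0,"wy": 0,"wz": 0,"tx": 0.0036,"ty": 0,"tz": 0.0017,"gripper": 0}
    - {"wx": 0,"wy": 0,"wz": 0,"tx": 0.0072,"ty": 0,"tz": 0.0034,"gripper": 0}
    - {"wx": 0,"wy": 0,"wz": 0,"tx": 0.0091,"ty": 0,"tz": 0.0042,"gripper": 0}
    - {"wx": 0,"wy": 0,"wz": 0,"tx": 0.0109,"ty": 0,"tz": 0.0051,"gripper": 0}

```text
t: 25.15
tool_pos: [0.574, 0.0793, 0.1058]
orientation: [3.066, -0.007, 0.68]
wrist_force: [-1.6, 0.9, 0.2]
width: 0.0002
grasp_force: 0.8
```

Request:
apply_moves:
  series:
    - {"wx": 0,"wy": 0,"wz": 0,"tx": 0.0018,"ty": 0,"tz": 0.0008,"gripper": 0}
    - {"wx": 0,"wy": 0,"wz": 0,"tx": 0.0036,"ty": 0,"tz": 0.0017,"gripper": 0}
    - {"wx": 0,"wy": 0,"wz": 0,"tx": 0.0036,"ty": 0,"tz": 0.0017,"gripper": 0}

```text
t: 25.45
tool_pos: [0.5783, 0.0793, 0.1059]
orientation: [3.066, -0.007, 0.681]
wrist_force: [-1.2, 1.2, -0.7]
width: 0.0004
grasp_force: 0.2
```

```bash
python3 - <<'E'
from st import *
for n in('scene','top'):
    p,d=eyes.read_camera(n); np.savez(n+'7.npz',p=p,d=d); cv2.imwrite(f'pics/{n}7.png',p[...,::-1])
    P=depthpts(n,d); P[d==0]=np.nan
    m=(P[...,0]>.5)&(P[...,0]<.6)&(P[...,1]>-.015)&(P[...,1]<.175)&(P[...,2]>.02)&(P[...,2]<.065)
    print(n,m.sum(),np.median(P[m],0).round(4))
    m=(P[...,0]>.56)&(P[...,0]<.61)&(P[...,1]>.181)&(P[...,1]<.21)&(P[...,2]>.02)&(P[...,2]<.15)
    print(' jamb front',m.sum(),np.median(P[m],0).round(4), np.percentile(P[m][:,0],[10,30]))
st()
E
```

```text
scene 413 [0.5851 0.0738 0.0427]
 jamb front 163 [0.5863 0.1914 0.0751] [0.58180393 0.58434904]
top 26 [0.5851 0.1651 0.0469]
 jamb front 93 [0.5857 0.1974 0.0852] [0.58302815 0.58452647]
t 25.55 pos [0.5782 0.0793 0.1059] F [-1.   0.1 -0.7] 
R [[0.906, -0.004, 0.423], [-0.004, -1.0, -0.002], [0.423, 0.0, -0.906]] q [-0.07  0.21  2.01  0.06  0.49  1.45]
```

Carrier front is at 0.585, nearly home, with about 3 mm or so to go. I'll push until the stop is felt.

Request:
apply_moves:
  series:
    - {"wx": 0,"wy": 0,"wz": 0,"tx": 0.0014,"ty": 0,"tz": 0.0006,"gripper": 0}
    - {"wx": 0,"wy": 0,"wz": 0,"tx": 0.0027,"ty": 0,"tz": 0.0013,"gripper": 0}
    - {"wx": 0,"wy": 0,"wz": 0,"tx": 0.0027,"ty": 0,"tz": 0.0013,"gripper": 0}

```text
t: 25.85
tool_pos: [0.5811, 0.0793, 0.1058]
orientation: [3.066, -0.007, 0.68]
wrist_force: [-0.5, 1.7, 0.8]
width: 0.0008
grasp_force: 0.3
```

Request:
apply_moves:
  series:
    - {"wx": 0,"wy": 0,"wz": 0,"tx": 0.0014,"ty": 0,"tz": 0.0006,"gripper": 0}
    - {"wx": 0,"wy": 0,"wz": 0,"tx": 0.0018,"ty": 0,"tz": 0.0008,"gripper": 0}
    - {"wx": 0,"wy": 0,"wz": 0,"tx": 0.0018,"ty": 0,"tz": 0.0008,"gripper": 0}

```text
t: 26.15
tool_pos: [0.5829, 0.0793, 0.1057]
orientation: [3.066, -0.007, 0.68]
wrist_force: [-0.9, -0.1, 1.9]
width: 0.0004
grasp_force: 0.5
```

Request:
apply_moves:
  series:
    - {"wx": 0,"wy": 0,"wz": 0,"tx": 0.0014,"ty": 0,"tz": 0.0006,"gripper": 0}
    - {"wx": 0,"wy": 0,"wz": 0,"tx": 0.0018,"ty": 0,"tz": 0.0008,"gripper": 0}
    - {"wx": 0,"wy": 0,"wz": 0,"tx": 0.0018,"ty": 0,"tz": 0.0008,"gripper": 0}

```text
t: 26.45
tool_pos: [0.5834, 0.0795, 0.1054]
orientation: [3.067, -0.006, 0.676]
wrist_force: [-9.3, -1.1, 6.5]
width: 0.0003
grasp_force: 4.2
```

Request:
apply_moves:
  series:
    - {"wx": 0,"wy": 0,"wz": 0,"tx": 0.0014,"ty": 0,"tz": 0.0006,"gripper": 0}
    - {"wx": 0,"wy": 0,"wz": 0,"tx": 0.0018,"ty": 0,"tz": 0.0008,"gripper": 0}
    - {"wx": 0,"wy": 0,"wz": 0,"tx": 0.0018,"ty": 0,"tz": 0.0008,"gripper": 0}

```text
t: 26.75
tool_pos: [0.5837, 0.0795, 0.105]
orientation: [3.068, -0.006, 0.672]
wrist_force: [-15.7, -1.9, 12.3]
width: 0.0005
grasp_force: 7.9
```

The stop shows as about 16 N at TCP x=0.5837, so the carrier is home. I'll back off and go round to the outside of the door.

Request:
apply_moves:
  series:
    - {"wx": 0,"wy": 0,"wz": 0,"tx": -0.014,"ty": 0,"tz": -0.0063,"gripper": 0}
    - {"wx": 0,"wy": 0,"wz": 0,"tx": -0.045,"ty": 0,"tz": -0.021,"gripper": 0}
    - {"wx": 0,"wy": 0,"wz": 0,"tx": -0.08,"ty": 0,"tz": -0.037,"gripper": 0}
    - {"wx": 0,"wy": 0,"wz": 0,"tx": -0.109,"ty": 0,"tz": -0.051,"gripper": 0}
    - {"wx": 0,"wy": -3,"wz": 0,"tx": -0.098,"ty": 0,"tz": -0.075,"gripper": 0}
    - {"wx": 0,"wy": -9,"wz": 0,"tx": -0.083,"ty": 0,"tz": -0.107,"gripper": 0}
    - {"wx": 0,"wy": -16,"wz": 0,"tx": -0.065,"ty": 0,"tz": -0.145,"gripper": 0}
    - {"wx": 0,"wy": -22,"wz": 0,"tx": -0.05,"ty": 0,"tz": -0.178,"gripper": 0}
    - {"wx": 0,"wy": -25,"wz": 0,"tx": -0.05,"ty": 0,"tz": -0.178,"gripper": 0}
    - {"wx": 0,"wy": -25,"wz": 0,"tx": -0.05,"ty": 0,"tz": -0.178,"gripper": 0}

```text
t: 27.75
tool_pos: [0.4696, 0.0795, 0.2477]
orientation: [3.141, -0.007, 0.007]
wrist_force: [-0.8, -0.6, -0.1]
width: 0.0004
grasp_force: 0.0
```

```bash
python3 - <<'E'
from st import *
A=[]
for n in('scene','top'):
    p,d=eyes.read_camera(n); np.savez(n+'8.npz',p=p,d=d); cv2.imwrite(f'pics/{n}8.png',p[...,::-1])
    P=depthpts(n,d); P[d==0]=np.nan; A.append(P.reshape(-1,3))
    for nm,z0,z1 in(('front',.02,.065),('plate',.08,.135)):
        m=(P[...,0]>.57)&(P[...,0]<.61)&(P[...,1]>.053 if nm=='plate' else P[...,1]>-.012)&(P[...,1]<(.108 if nm=='plate' else .172))&(P[...,2]>z0)&(P[...,2]<z1)
        if m.sum()>5: print(n,nm,m.sum(),np.median(P[m],0).round(4))
A=np.vstack(A)
d=A[(A[:,2]>.03)&(A[:,2]<.164)&(A[:,0]>.3)&(A[:,0]<.575)&(A[:,1]>-.17)&(A[:,1]<-.03)]
print('door',len(d),cv2.minAreaRect(d[d[:,2]>.15][:,:2].astype(np.float32)),np.polyfit(d[d[:,2]>.15][:,0],d[d[:,2]>.15][:,1],1))
m=(A[:,2]>.02)&(A[:,2]<.14)&(A[:,0]>.35)&(A[:,0]<.45)&(A[:,1]>-.3)&(A[:,1]<-.17); print('pink',np.percentile(A[m],[2,98],0).round(3))
st()
E
```

```text
scene front 399 [0.5896 0.0761 0.0431]
scene plate 153 [0.5896 0.0792 0.1076]
top front 58 [0.5898 0.152  0.0495]
top plate 14 [0.5897 0.1015 0.1138]
door 801 ((0.46750932931900024, -0.09215070307254791), (0.2306443452835083, 0.02188001200556755), 21.120227813720703) [ 0.38147923 -0.26983459]
pink [[ 0.376 -0.246  0.022]
 [ 0.431 -0.183  0.128]]
t 27.85 pos [0.4661 0.0799 0.2448] F [-0.8  0.5 -0.1] 
R [[1.0, -0.004, 0.0], [-0.004, -1.0, 0.0], [0.0, -0.0, -1.0]] q [-0.07  0.1   1.67  0.    1.38  1.51]
```

Request:
apply_moves:
  series:
    - {"wx": 0,"wy": 0,"wz": 0,"tx": 0,"ty": 0.02,"tz": 0,"gripper": 0}
    - {"wx": 0,"wy": 0,"wz": 0,"tx": 0,"ty": 0.06,"tz": 0,"gripper": 0}
    - {"wx": 0,"wy": 0,"wz": 0,"tx": 0,"ty": 0.105,"tz": 0,"gripper": 0}
    - {"wx": 0,"wy": 0,"wz": 0,"tx": 0,"ty": 0.15,"tz": 0,"gripper": 0}
    - {"wx": 0,"wy": 0,"wz": 0,"tx": 0,"ty": 0.19,"tz": 0,"gripper": 0}
    - {"wx": 0,"wy": 0,"wz": 0,"tx": 0,"ty": 0.215,"tz": 0,"gripper": 0}
    - {"wx": 0,"wy": 0,"wz": 0,"tx": 0,"ty": 0.226,"tz": 0,"gripper": 0}
    - {"wx": 0,"wy": 0,"wz": 0,"tx": 0,"ty": 0.226,"tz": 0,"gripper": 0}

```text
t: 28.65
tool_pos: [0.4641, -0.1464, 0.2448]
orientation: [-3.141, 0.01, 0.002]
wrist_force: [0.6, -0.2, -0.2]
width: 0.0003
grasp_force: 0.0
```

Request:
apply_moves:
  series:
    - {"wx": 0,"wy": 0,"wz": 0,"tx": 0,"ty": 0,"tz": 0.015,"gripper": 0}
    - {"wx": 0,"wy": 0,"wz": 0,"tx": 0,"ty": 0,"tz": 0.045,"gripper": 0}
    - {"wx": 0,"wy": 0,"wz": 0,"tx": 0,"ty": 0,"tz": 0.08,"gripper": 0}
    - {"wx": 0,"wy": 0,"wz": 0,"tx": 0,"ty": 0,"tz": 0.108,"gripper": 0}
    - {"wx": 0,"wy": 0,"wz": 0,"tx": 0,"ty": 0,"tz": 0.12,"gripper": 0}
    - {"wx": 0,"wy": 0,"wz": 0,"tx": 0,"ty": 0,"tz": 0.12,"gripper": 0}

```text
t: 29.25
tool_pos: [0.464, -0.1442, 0.1245]
orientation: [-3.139, 0.005, 0.005]
wrist_force: [-0.1, 0.3, -1.0]
width: 0.0006
grasp_force: 0.0
```

```bash
python3 - <<'E'
from st import *
o,R=st()
H=np.array([.5865,-.036]); p=o['tool_pos'][:2]
for th in np.arange(1.9,-.01,-.1):
    s=.15+.04*(1.9-th)/1.9; c=H+s*np.array([-np.sin(th),np.cos(th)])+.035*np.array([-np.cos(th),-np.sin(th)])
    print(th.round(2),(c[0]-p[0]).round(3),(-(c[1]-p[1])).round(3))
E
```

```text
t 29.25 pos [ 0.464  -0.1442  0.1245] F [-0.1  0.3 -1. ] 
R [[1.0, -0.003, -0.003], [-0.003, -1.0, 0.002], [-0.003, -0.002, -1.0]] q [-0.53  0.24  1.82  0.    1.09  1.04]
1.9 -0.008 -0.027
1.8 -0.018 -0.04
1.7 -0.026 -0.054
1.6 -0.033 -0.069
1.5 -0.038 -0.084
1.4 -0.042 -0.101
1.3 -0.044 -0.118
1.2 -0.044 -0.135
1.1 -0.042 -0.153
1.0 -0.039 -0.17
0.9 -0.033 -0.187
0.8 -0.026 -0.204
0.7 -0.017 -0.22
0.6 -0.006 -0.235
0.5 0.006 -0.249
0.4 0.02 -0.262
0.3 0.035 -0.273
0.2 0.051 -0.283
0.1 0.069 -0.292
-0.0 0.088 -0.298
```

Request:
apply_moves:
  series:
    - {"wx": 0,"wy": 0,"wz": 0,"tx": -0.004,"ty": -0.012,"tz": 0,"gripper": 0}
    - {"wx": 0,"wy": 0,"wz": 0,"tx": -0.008,"ty": -0.022,"tz": 0,"gripper": 0}
    - {"wx": 0,"wy": 0,"wz": 0,"tx": -0.014,"ty": -0.033,"tz": 0,"gripper": 0}
    - {"wx": 0,"wy": 0,"wz": 0,"tx": -0.022,"ty": -0.046,"tz": 0,"gripper": 0}
    - {"wx": 0,"wy": 0,"wz": 0,"tx": -0.03,"ty": -0.061,"tz": 0,"gripper": 0}
    - {"wx": 0,"wy": 0,"wz": 0,"tx": -0.036,"ty": -0.077,"tz": 0,"gripper": 0}
    - {"wx": 0,"wy": 0,"wz": 0,"tx": -0.041,"ty": -0.094,"tz": 0,"gripper": 0}
    - {"wx": 0,"wy": 0,"wz": 0,"tx": -0.043,"ty": -0.11,"tz": 0,"gripper": 0}
    - {"wx": 0,"wy": 0,"wz": 0,"tx": -0.044,"ty": -0.126,"tz": 0,"gripper": 0}
    - {"wx": 0,"wy": 0,"wz": 0,"tx": -0.043,"ty": -0.142,"tz": 0,"gripper": 0}

```text
t: 30.25
tool_pos: [0.4217, -0.0025, 0.126]
orientation: [3.142, -0.007, -0.001]
wrist_force: [-0.4, -1.5, -0.6]
width: 0.0003
grasp_force: 0.4
```

Request:
apply_moves:
  series:
    - {"wx": 0,"wy": 0,"wz": 0,"tx": 0.002,"ty": -0.017,"tz": 0,"gripper": 0}
    - {"wx": 0,"wy": 0,"wz": 0,"tx": 0.006,"ty": -0.034,"tz": 0,"gripper": 0}
    - {"wx": 0,"wy": 0,"wz": 0,"tx": 0.012,"ty": -0.05,"tz": 0,"gripper": 0}
    - {"wx": 0,"wy": 0,"wz": 0,"tx": 0.02,"ty": -0.066,"tz": 0,"gripper": 0}
    - {"wx": 0,"wy": 0,"wz": 0,"tx": 0.03,"ty": -0.081,"tz": 0,"gripper": 0}
    - {"wx": 0,"wy": 0,"wz": 0,"tx": 0.041,"ty": -0.096,"tz": 0,"gripper": 0}
    - {"wx": 0,"wy": 0,"wz": 0,"tx": 0.052,"ty": -0.109,"tz": 0,"gripper": 0}
    - {"wx": 0,"wy": 0,"wz": 0,"tx": 0.064,"ty": -0.12,"tz": 0,"gripper": 0}
    - {"wx": 0,"wy": 0,"wz": 0,"tx": 0.076,"ty": -0.13,"tz": 0,"gripper": 0}
    - {"wx": 0,"wy": 0,"wz": 0,"tx": 0.085,"ty": -0.136,"tz": 0,"gripper": 0}

```text
t: 31.25
tool_pos: [0.5077, 0.1331, 0.1258]
orientation: [-3.141, 0.005, 0.002]
wrist_force: [-0.7, -0.9, -0.1]
width: 0.0004
grasp_force: 0.3
```

```bash
python3 - <<'E'
from st import *
p,d=eyes.read_camera('scene'); cv2.imwrite('pics/scene9.png',p[...,::-1])
A=depthpts('scene',d).reshape(-1,3)
q=A[(A[:,2]>.125)&(A[:,2]<.164)&(A[:,0]>.3)&(A[:,0]<.6)&(A[:,1]>-.17)&(A[:,1]<.26)]
q=q[q[:,0]<.59]
print(len(q)); print('door outer', [(y.round(2),np.median(q[abs(q[:,1]-y)<.01][:,0]).round(4)) for y in np.arange(-.02,.22,.03) if (abs(q[:,1]-y)<.01).sum()>3])
st()
E
```

```text
694
door outer [(np.float64(-0.02), np.float64(0.5645)), (np.float64(0.01), np.float64(0.5567)), (np.float64(0.04), np.float64(0.5485)), (np.float64(0.07), np.float64(0.5411)), (np.float64(0.1), np.float64(0.5315)), (np.float64(0.13), np.float64(0.4993)), (np.float64(0.16), np.float64(0.5116)), (np.float64(0.19), np.float64(0.5063))]
t 31.3 pos [0.5093 0.1334 0.1259] F [1.9 0.2 0.5] 
R [[1.0, -0.004, 0.001], [-0.004, -1.0, 0.001], [0.001, -0.001, -1.0]] q [0.04 0.3  1.72 0.   1.12 1.62]
```

Request:
apply_moves:
  series:
    - {"wx": 0,"wy": 0,"wz": 0,"tx": 0.006,"ty": -0.004,"tz": 0,"gripper": 0}
    - {"wx": 0,"wy": 0,"wz": 0,"tx": 0.014,"ty": -0.009,"tz": 0,"gripper": 0}
    - {"wx": 0,"wy": 0,"wz": 0,"tx": 0.022,"ty": -0.013,"tz": 0,"gripper": 0}
    - {"wx": 0,"wy": 0,"wz": 0,"tx": 0.03,"ty": -0.016,"tz": 0,"gripper": 0}
    - {"wx": 0,"wy": 0,"wz": 0,"tx": 0.036,"ty": -0.018,"tz": 0,"gripper": 0}
    - {"wx": 0,"wy": 0,"wz": 0,"tx": 0.04,"ty": -0.018,"tz": 0,"gripper": 0}
    - {"wx": 0,"wy": 0,"wz": 0,"tx": 0.042,"ty": -0.018,"tz": 0,"gripper": 0}

```text
t: 32.0
tool_pos: [0.5493, 0.1499, 0.1258]
orientation: [-3.141, 0.007, 0.005]
wrist_force: [-7.5, 1.3, 6.3]
width: 0.0006
grasp_force: 3.3
```

Request:
apply_moves:
  series:
    - {"wx": 0,"wy": 0,"wz": 0,"tx": 0.002,"ty": 0,"tz": 0,"gripper": 0}
    - {"wx": 0,"wy": 0,"wz": 0,"tx": 0.004,"ty": 0,"tz": 0,"gripper": 0}
    - {"wx": 0,"wy": 0,"wz": 0,"tx": 0.006,"ty": 0,"tz": 0,"gripper": 0}
    - {"wx": 0,"wy": 0,"wz": 0,"tx": 0.006,"ty": 0,"tz": 0,"gripper": 0}

```text
t: 32.4
tool_pos: [0.5572, 0.1492, 0.126]
orientation: [3.141, -0.007, 0.002]
wrist_force: [0.4, 0.1, 0.2]
width: 0.0007
grasp_force: 0.0
```

Request:
apply_moves:
  series:
    - {"wx": 0,"wy": 0,"wz": 0,"tx": 0.002,"ty": 0,"tz": 0,"gripper": 0}
    - {"wx": 0,"wy": 0,"wz": 0,"tx": 0.003,"ty": 0,"tz": 0,"gripper": 0}
    - {"wx": 0,"wy": 0,"wz": 0,"tx": 0.003,"ty": 0,"tz": 0,"gripper": 0}

```text
t: 32.7
tool_pos: [0.5581, 0.1492, 0.126]
orientation: [3.141, -0.007, -0.005]
wrist_force: [-6.9, -0.2, 4.3]
width: 0.0008
grasp_force: 3.0
```

Request:
apply_moves:
  series:
    - {"wx": 0,"wy": 0,"wz": 0,"tx": -0.01,"ty": 0,"tz": 0,"gripper": 0}
    - {"wx": 0,"wy": 0,"wz": 0,"tx": -0.04,"ty": 0,"tz": 0,"gripper": 0}
    - {"wx": 0,"wy": 0,"wz": 0,"tx": -0.07,"ty": 0,"tz": -0.02,"gripper": 0}
    - {"wx": 0,"wy": 0,"wz": 0,"tx": -0.1,"ty": 0,"tz": -0.06,"gripper": 0}
    - {"wx": 0,"wy": 0,"wz": 0,"tx": -0.13,"ty": 0,"tz": -0.1,"gripper": 0}
    - {"wx": 0,"wy": 0,"wz": 0,"tx": -0.16,"ty": -0.02,"tz": -0.14,"gripper": 0}
    - {"wx": 0,"wy": 0,"wz": 0,"tx": -0.17,"ty": -0.05,"tz": -0.16,"gripper": 0}
    - {"wx": 0,"wy": 0,"wz": 0,"tx": -0.17,"ty": -0.09,"tz": -0.16,"gripper": 0}
    - {"wx": 0,"wy": 0,"wz": 0,"tx": -0.17,"ty": -0.1,"tz": -0.16,"gripper": 0}
    - {"wx": 0,"wy": 0,"wz": 0,"tx": -0.17,"ty": -0.1,"tz": -0.16,"gripper": 0}

```text
t: 33.7
tool_pos: [0.3895, 0.2511, 0.2857]
orientation: [3.141, -0.003, 0.0]
wrist_force: [0.9, 0.2, -0.2]
width: 0.0003
grasp_force: 0.0
```

```bash
python3 - <<'E'
from st import *
for n in('scene','top'):
    p,d=eyes.read_camera(n); cv2.imwrite(f'pics/{n}10.png',p[...,::-1])
    A=depthpts(n,d).reshape(-1,3)
    q=A[(A[:,2]>.12)&(A[:,2]<.152)&(A[:,0]>.45)&(A[:,0]<.585)&(A[:,1]>-.04)&(A[:,1]<.21)]
    if len(q)>20:
        print(n,len(q),'slope',np.polyfit(q[:,1],q[:,0],1),[(y.round(2),np.median(q[abs(q[:,1]-y)<.01][:,0]).round(4)) for y in np.arange(-.02,.22,.04) if (abs(q[:,1]-y)<.01).any()])
a=cv2.imread('pics/scene10.png')[130:330,180:480]; cv2.imwrite('pics/c10.png',cv2.resize(a,None,fx=2.6,fy=2.6,interpolation=cv2.INTER_CUBIC))
st()
E
```

```text
scene 432 slope [-0.02144682  0.56875601] [(np.float64(-0.02), np.float64(0.5691)), (np.float64(0.02), np.float64(0.5671)), (np.float64(0.06), np.float64(0.5662)), (np.float64(0.1), np.float64(0.5668)), (np.float64(0.14), np.float64(0.5657)), (np.float64(0.18), np.float64(0.5648))]
top 159 slope [-0.01172905  0.56883139] [(np.float64(-0.02), np.float64(0.5679)), (np.float64(0.02), np.float64(0.5682)), (np.float64(0.06), np.float64(0.5668)), (np.float64(0.14), np.float64(0.5665)), (np.float64(0.18), np.float64(0.5655))]
t 33.8 pos [0.3897 0.2495 0.2853] F [-0.2 -0.4 -0.1] 
R [[1.0, -0.004, -0.001], [-0.004, -1.0, -0.001], [-0.001, 0.001, -1.0]] q [ 0.33  0.06  1.61 -0.    1.47  1.9 ]
```

View pics/c10.png

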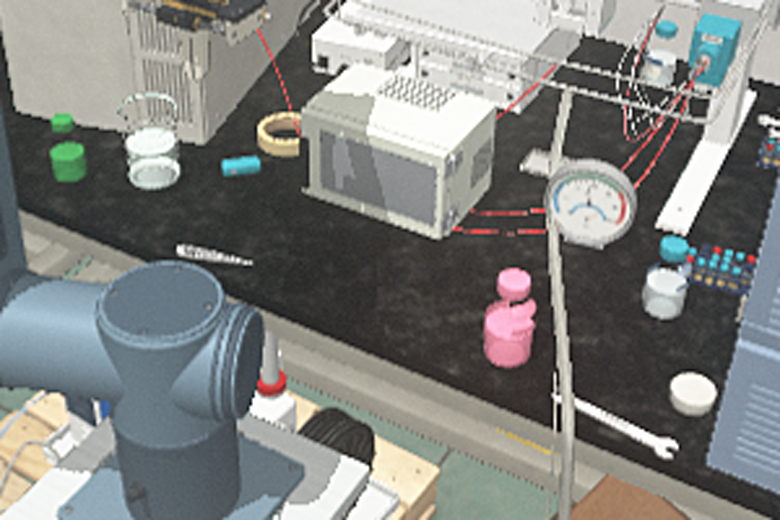

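The final picture shows the door flush on the case (about (380,180)) and the bystanders standing where they were. The door's slope matches the case's yaw, and the force peak at the catch was passed. I'll hand in now.

```bash
python3 -c "
from station import bot
print(bot.finish_job())"
```

```text
the job is handed in; nothing more can be done
None
```

I handed the job in at about 34 s: both brown bottles are upright in their bays, the carrier is pushed home to its stop, and the door has snapped past its catch and sits flush on the case; the final picture shows nothing else on the bench moved or knocked over.

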